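# Shake terminal blocks out over the three bays of an assembly tray

## Robot

A 6-joint arm with a two-finger parallel gripper is mounted at the origin on the work surface. World frame = base frame: x ahead of the robot, y to its left, z up, the work surface at z = 0. Lengths are in m, angles in rad, forces in N, time in s.
With the tool pointing down it reaches from about 0.35 to 0.975 m from the base axis. Payload 4.9 kg.
Tool frame: the origin (TCP) lies at the very end of the fingers, on their centre line; the grasp point (between the pads) lies ctrl.hold_point_z behind it (ctrl.hold_point_z is the distance from the TCP to the grasp point, in m); z points along the fingers, y is the line along which they close (so a half turn about z gives the same grasp; the last joint's range is limited). The gripper opens to 85 mm and grips with 20 to 120 N. Pads are 22 mm wide; open, the fingers measure 114 mm over their backs; the gripper's body (76 mm by 85 mm) begins 54 mm behind the grasp point. The pads swing forward as they close: fully open they stand 13 mm farther back than shut.
Start: joints at [1.168, 0.053, 1.613, -0, 1.476, -0.119], TCP at [0.175, 0.6, 0.231] pointing down, gripper open.
Joint ranges: [-3.01, 3.01], [-1.01, 2.22], [0.06, 2.58], [-1.02, 4.17], [0.09, 2.62], [-3.14, 3.14]. Speed limits (rad/s): [2.57, 2.57, 3.14, 3.14, 3.14, 3.14].

## Interface

Orientations are given as a rotation vector (axis times angle).
In Python, from station import ctrl gives the robot as it stands. The module is installed in compiled form; this text tells all that it offers.
- The arm moves only by the tool jog_arm, never from a script. Its argument "deltas" is a list of rows, each a list of 3 entries, a list of its own where there are three numbers: the closure, from -1 (fully open) to 1 (shut), then the shift along the world's x, y, z scaled (see below), then the turn, a rotation vector about the world's x, y, z scaled (see below). A call has 1 to 12 rows; each row is the pose to reach, as a shift and turn from the pose commanded when the call began, turning the shorter way round; what a row does not reach only later rows make up. The controller multiplies each number of a shift by 0.4 m and each number of a turn by 180 degrees. A row lasts 1/12 s, in which the tool goes at most 41.7 mm and 7.16 degrees, less where a joint would pass 70% of its speed; a pose out of reach is approached as far as the arm can. A call with a number of a shift or a turn outside -1 to 1 is refused whole. A call with a gripper value outside its range is refused whole. The fingers move at their own pace and stop on an object; "squeeze" is the grip in N (left out, the last holds). Time passes only in rows, so rows that repeat a pose let the fingers close. It gives the time, the measured TCP pose, the force, the opening and the grip force at its end, in the units of the state.
- ctrl.get_obs(): the state, without advancing time (a new reading comes with each control period).
- ctrl.get_image(name): name is "side" or "top" or "wrist"; returns the picture (384x512x3 uint8, red, green, blue); there is no depth.
- ctrl.get_calibration(name): a dict with "K" (3x3 intrinsics, pixels), "dist_coeffs" ([k1, k2, p1, p2, k3] as OpenCV has them; the pictures are not rectified), "extrinsics" (4x4, takes a point from world to camera coordinates). Camera axes: x right, y down, z forward; pixel columns grow to the right and rows downward; lengths in m; the calibration is good to about 2 mm. A picture is of the moment at which its call begins: read the wrist's pose just before it. get_calibration takes no time and is no camera call; for the wrist camera it gives the pose at the moment of the call.
- ctrl.finish_job(): hands the job in; it is judged then, once.
The state is a dict: "t": time; "q": joint angles; "dq": joint speeds; "effort": joint torques, N m; "tool_pos": TCP position; "tool_rot": TCP orientation; "contact_force": force on the tool from outside, world axes, zero at the start; "wrist_torque": the same for the moment, N m; "opening": finger opening in m; "grip_force": force on a finger pad.
Only numpy, scipy, OpenCV 4.12 (cv2) and the standard library are available. Lean on these libraries where they do the work, as an engineer would, in place of code of your own. Each camera call takes 0.05 s, during which the arm holds its last target. There are 200 camera calls.

## Task

Lift the steel shaker, with its five ceramic terminal blocks still inside, out of the yellow crate, stand it upright in the middle of the green pad and let go of it. Then take hold of it again so that you can tip it right over, and shake the blocks out evenly over the blue tray: all five in the tray, with no bay left empty, without touching the blocks with the fingers. Finally stand the empty shaker upright in the middle of the green pad again, and leave the ring heaters and other things lying around where they are.

Things in the scene. Friction and masses are not known exactly. Their poses are not given: they have to be found in the camera images.
- shaker: Open steel hand shaker with a pouring spout, blue band low and black rubber patch high on each side. Body: box 100 long (own x, -50 to 50), 52 wide (y), 84 high, sides 4 thick; the spout reaches on over the front to x 81, its cheeks 97 high. Origin: centre of the underside; +x to the spout, z up. 0.27 to 0.39 kg full. Starts in the crate, spout away from the robot, give or take 50 degrees.
- shaker_mouth (a point): Middle of the spout's pouring edge, shaker x 81, z 65. Inside (44 wide, floor 6 thick) a chute climbs from x -15 to this edge in three facets, 60, 36 then 20 degrees steep. The shaker keeps its slippery blocks till tipped about 40 degrees nose-down; tipped slowly, they then leave one or two at a time, the last at 65 to 80 degrees, sooner if jolted; tipped at once, all rush out.
- shaker_grip (a point): Middle between the rubber patches (44 long, 30 high, 55 over both), where to pinch it across: shaker x -10, y 0, z 74. Gripped straight down, it tips only as far as the tool can lean. Gripped with the tool leaning 40 degrees back over the rear wall (fingers pointing down and towards the spout), it can be tipped 40 degrees further nose-down. A 45 to 55 N grip holds it firmly.
- tray: Blue metal tray, fixed, 190 (own x) by 360 (own y), rim 42 high, walls and floor 5 thick. Two dividers 5 thick, their tops 34 above the table, at y = -60 and +60 split it into three equal bays side by side along y, each about 180 by 115. Origin: centre of the underside.
- tray_bay0 (a point): Centre of the floor of one of the tray's three bays (tray y = -120), 5 above the table.
- tray_bay1 (a point): Centre of the floor of one of the tray's three bays (tray y = 0), 5 above the table.
- tray_bay2 (a point): Centre of the floor of one of the tray's three bays (tray y = +120), 5 above the table.
- pad: Square green rubber pad with a dark edge, fixed on the table, 160 by 160 and 4 thick. Origin: centre of its underside, so the pad's top is 4 above it. It may be on either side of the tray; the crate is on the other.
- crate: Yellow slatted plastic crate, fixed, 250 (own x) by 200 (own y), walls 60 high and 5 thick, floor 6 thick. Origin: centre of the underside. Holds the shaker in its near half and two loose ring heaters (steel split rings 94 across, tops at most 30 above the table) in its far half.
- block0: White glazed ceramic terminal block, 28 x 20 x 18, 20 g, one of five alike, brass screws on two faces. Origin: its centre. Starts in the shaker; slides rather than rolls.
- block1: White glazed ceramic terminal block, 28 x 20 x 18, 20 g, one of five alike, brass screws on two faces. Origin: its centre. Starts in the shaker; slides rather than rolls.
- block2: White glazed ceramic terminal block, 28 x 20 x 18, 20 g, one of five alike, brass screws on two faces. Origin: its centre. Starts in the shaker; slides rather than rolls.
- block3: White glazed ceramic terminal block, 28 x 20 x 18, 20 g, one of five alike, brass screws on two faces. Origin: its centre. Starts in the shaker; slides rather than rolls.
- block4: White glazed ceramic terminal block, 28 x 20 x 18, 20 g, one of five alike, brass screws on two faces. Origin: its centre. Starts in the shaker; slides rather than rolls.
- ring_heater0: Bystander: steel split-ring heater, 94 across, 12 thick, loose in the crate. Origin: centre of its underside.
- ring_heater1: Bystander: a second, like ring_heater0, partly on top of it.
- screwdriver: Bystander: screwdriver lying beyond the tray.
- flux_bottle: Bystander: white bottle with red cap, 52 across, 130 high, standing beyond the tray. Origin: centre of its underside.
- strip_heater: Bystander: flat steel strip heater, 140 x 32 x 8, lying at the back of the table.

How it is judged:
On the way, in this order (a step that is already met when the one before it is completed fails the run):
1. the shaker stands upright on the pad, let go, with all five blocks inside (horizontal distance between shaker and pad below 0.045 m and angle between shaker's own z axis and vertical below 0.08 rad and z of shaker in the frame of pad below 0.01 m and linear speed of shaker below 0.02 m/s and contact force between the fingers and shaker below 0.1 N and distance between each of block0, block1, block2, block3, block4 and shaker below 0.13 m), for 0.2 s.
2. all five blocks are in the tray while the shaker is still held up off the table (x of block0 in the frame of tray between -0.095 and 0.095 m and y of block0 in the frame of tray between -0.18 and 0.18 m and z of block0 in the frame of tray between 0 and 0.046 m and x of block1 in the frame of tray between -0.095 and 0.095 m and y of block1 in the frame of tray between -0.18 and 0.18 m and z of block1 in the frame of tray between 0 and 0.046 m and x of block2 in the frame of tray between -0.095 and 0.095 m and y of block2 in the frame of tray between -0.18 and 0.18 m and z of block2 in the frame of tray between 0 and 0.046 m and x of block3 in the frame of tray between -0.095 and 0.095 m and y of block3 in the frame of tray between -0.18 and 0.18 m and z of block3 in the frame of tray between 0 and 0.046 m and x of block4 in the frame of tray between -0.095 and 0.095 m and y of block4 in the frame of tray between -0.18 and 0.18 m and z of block4 in the frame of tray between 0 and 0.046 m and height (world z) of shaker above 0.05 m), for 0.1 s.
At the end, for the whole second after the job is handed in: All five blocks lie at rest in the tray (centres under 46 mm above its underside, so none on a rim or divider), at least one in each of its three bays; the shaker stands upright (within 0.08 rad) on the pad, origin within 45 mm of the pad's centre, at rest and released (horizontal distance between shaker and pad below 0.045 m and angle between shaker's own z axis and vertical below 0.08 rad and z of shaker in the frame of pad below 0.01 m and linear speed of each of shaker, block0, block1, block2, block3, block4 below 0.02 m/s and contact force between the fingers and shaker below 0.1 N and x of block0 in the frame of tray between -0.095 and 0.095 m and y of block0 in the frame of tray between -0.18 and 0.18 m and z of block0 in the frame of tray between 0 and 0.046 m and x of block1 in the frame of tray between -0.095 and 0.095 m and y of block1 in the frame of tray between -0.18 and 0.18 m and z of block1 in the frame of tray between 0 and 0.046 m and x of block2 in the frame of tray between -0.095 and 0.095 m and y of block2 in the frame of tray between -0.18 and 0.18 m and z of block2 in the frame of tray between 0 and 0.046 m and x of block3 in the frame of tray between -0.095 and 0.095 m and y of block3 in the frame of tray between -0.18 and 0.18 m and z of block3 in the frame of tray between 0 and 0.046 m and x of block4 in the frame of tray between -0.095 and 0.095 m and y of block4 in the frame of tray between -0.18 and 0.18 m and z of block4 in the frame of tray between 0 and 0.046 m and (y of block0 in the frame of tray between -0.18 and -0.06 m or y of block1 in the frame of tray between -0.18 and -0.06 m or y of block2 in the frame of tray between -0.18 and -0.06 m or y of block3 in the frame of tray between -0.18 and -0.06 m or y of block4 in the frame of tray between -0.18 and -0.06 m) and (y of block0 in the frame of tray between -0.06 and 0.06 m or y of block1 in the frame of tray between -0.06 and 0.06 m or y of block2 in the frame of tray between -0.06 and 0.06 m or y of block3 in the frame of tray between -0.06 and 0.06 m or y of block4 in the frame of tray between -0.06 and 0.06 m) and (y of block0 in the frame of tray between 0.06 and 0.18 m or y of block1 in the frame of tray between 0.06 and 0.18 m or y of block2 in the frame of tray between 0.06 and 0.18 m or y of block3 in the frame of tray between 0.06 and 0.18 m or y of block4 in the frame of tray between 0.06 and 0.18 m)); the robot touches nothing.
It fails at once if the fingers touch a block (contact force between the fingers and block0 above 0.3 N or contact force between the fingers and block1 above 0.3 N or contact force between the fingers and block2 above 0.3 N or contact force between the fingers and block3 above 0.3 N or contact force between the fingers and block4 above 0.3 N).
It fails at once if a bystander is moved by more than 30 mm (distance of any of ring_heater0, ring_heater1, screwdriver, flux_bottle, strip_heater from where it was at the start of the episode above 0.03 m).
It also fails if it takes over 72 s, if anything falls off the work surface, if the arm or the gripper's body presses on something with over 40 N, if the wrist force passes 120 N, or if a joint passes its speed limit or range.

## Working session

There is one attempt and no reset: what is moved stays moved. The work goes in short steps, Python scripts to look and compute and a tool call to move; the robot and the scene stay as the last step left them, time stands still between calls to the robot, and variables do not carry over. Pictures are saved under pics/ and viewed, at most 10 in all, crops included, and the job is handed in when it is done.

Besides the shell and the picture viewer there is one more tool, called after "Call:" as name([rows], argument=value, ...), one row to a line, values as JSON. jog_arm: Moves the arm, as the interface text tells. Its arguments: {"type":"object","properties":{"deltas":{"type":"array","items":{"type":"array"}},"squeeze":{"type":"number"}},"required":["deltas"]}

```bash
mkdir -p pics
python3 - <<'E'
from station import ctrl
import cv2,numpy as np
o=ctrl.get_obs();print(o['t'],o['tool_pos'],o['tool_rot'],ctrl.hold_point_z,o['opening'])
for n in ['top','side']:
    im=ctrl.get_image(n);cv2.imwrite(f'pics/{n}0.png',im[:,:,::-1]);c=ctrl.get_calibration(n)
    print(n,np.round(c['K'],1).tolist(),c['dist_coeffs'],np.round(c['extrinsics'],3).tolist())
a=cv2.imread('pics/top0.png');b=cv2.imread('pics/side0.png')
cv2.imwrite('pics/both0.png',cv2.resize(np.vstack([a,b]),(800,1200))[:600]);cv2.imwrite('pics/side0b.png',cv2.resize(b,(800,600)))
E
```

```text
0.0 [0.17477873 0.5994225  0.23006586] [-4.44281484e-01 -3.10948522e+00  3.09886818e-03] 0.0187 0.08510298334451032
top [[457.9, 0.0, 252.8], [0.0, 457.9, 190.1], [0.0, 0.0, 1.0]] [-0.06595549  0.          0.          0.          0.        ] [[0.017, -1.0, 0.004, -0.002], [-0.996, -0.018, -0.084, 0.601], [0.084, -0.003, -0.996, 1.248], [0.0, 0.0, 0.0, 1.0]]
side [[498.0, 0.0, 247.0], [0.0, 498.0, 184.4], [0.0, 0.0, 1.0]] [-0.15275509  0.          0.          0.          0.        ] [[0.999, -0.038, 0.006, -0.565], [-0.026, -0.766, -0.643, 0.071], [0.029, 0.642, -0.766, 1.352], [0.0, 0.0, 0.0, 1.0]]
```

View pics/both0.png

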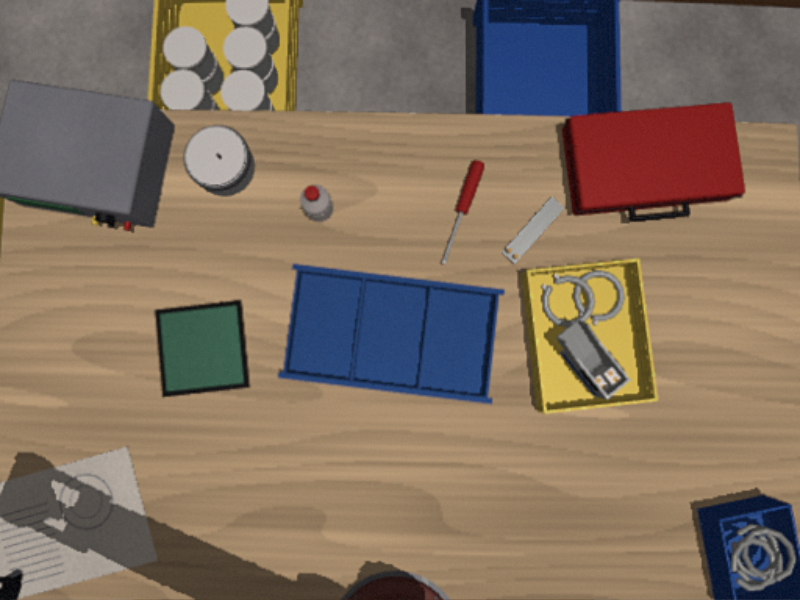

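View pics/side0b.png

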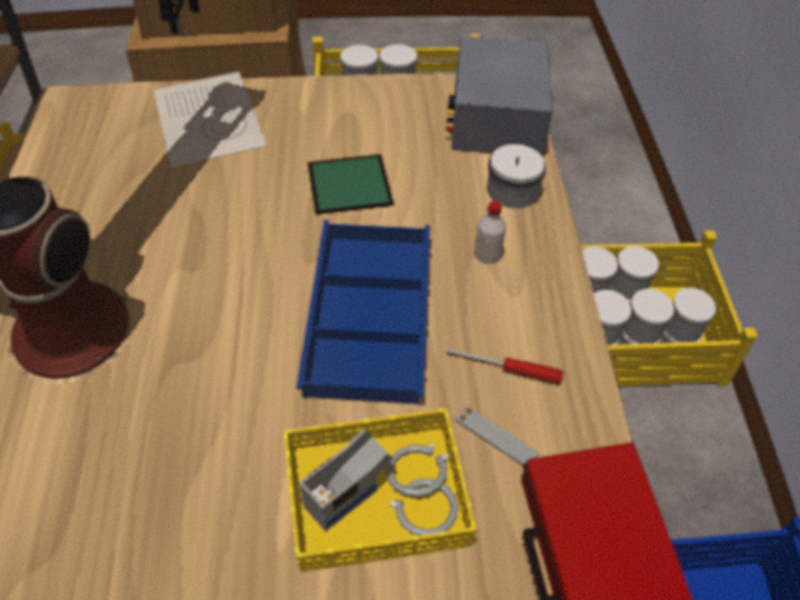

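Top view (800 px scale): pad near (201,348), tray about (391,333), crate about (588,335). The shaker runs from its spout at about (572,328) to its rear at about (612,388), with blocks at the rear. Next I'll measure these.

```bash
cat > h.py <<'E'
from station import ctrl
import cv2,numpy as np
from scipy.spatial.transform import Rotation as R
def ray(name,px,z,cal=None):
    c=cal or ctrl.get_calibration(name);T=np.array(c['extrinsics'])
    p=cv2.undistortPoints(np.array(px,float).reshape(-1,1,2),np.array(c['K']),np.array(c['dist_coeffs'])).reshape(-1,2)
    d=np.c_[p,np.ones(len(p))]@T[:3,:3];o=-T[:3,:3].T@T[:3,3]
    return o+d*((z-o[2])/d[:,2])[:,None]
def big(mask):
    cs,_=cv2.findContours(mask,cv2.RETR_EXTERNAL,cv2.CHAIN_APPROX_NONE)
    return max(cs,key=cv2.contourArea)
E
python3 - <<'E'
from h import *
im=cv2.imread('pics/top0.png');hsv=cv2.cvtColor(im,cv2.COLOR_BGR2HSV)
hsv[:75]=0; 
def m(lo,hi,x0,x1,y1=280):
    k=cv2.inRange(hsv,np.array(lo),np.array(hi));k[:,:x0]=0;k[:,x1:]=0;k[y1:]=0;return k
def rect(c,z,n):
    p=ray('top',c,z);r=cv2.minAreaRect((p[:,:2]*1000).astype(np.float32));print(n,np.round(r[0],1),np.round(r[1],1),round(r[2],1))
rect(big(m((45,60,20),(90,255,255),80,180)),.004,'pad green')
k=m((100,100,20),(125,255,255),170,330);rect(big(k),.042,'tray');
k=m((20,120,60),(35,255,255),320,440);c=big(k);rect(c,.06,'crate')
cr=im[190:265,335:415];cv2.imwrite('pics/shk.png',cv2.resize(cr,None,fx=8,fy=8,interpolation=cv2.INTER_CUBIC))
E
```

```text
pad green [505.5 358.1] [147.5 144.7] 7.4
tray [536.7  14.5] [373.4 199.5] 84.0
crate [ 538.2 -328.1] [252.3 213.5] 7.0
```

View pics/shk.png

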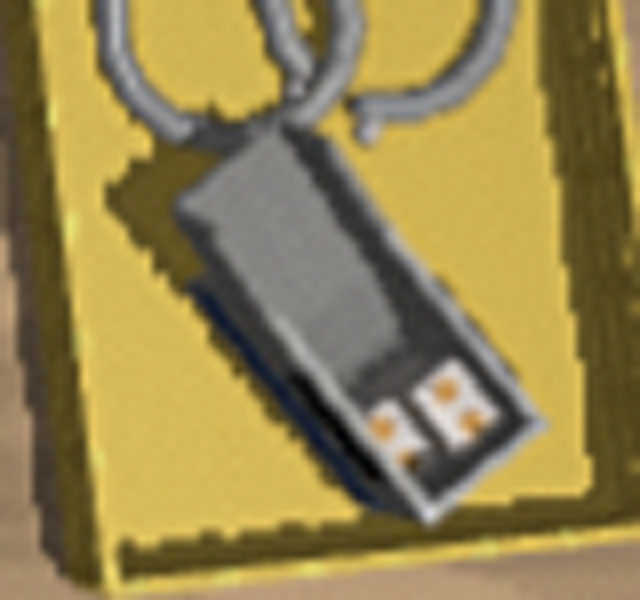

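Shaker crop: rear top corners at (432,522) and (545,425), pouring-lip corners at (178,205) and (275,122), with two blocks visible at the rear.

Run:
```python
from h import *
f=lambda l:(np.array(l,float)+.5)/8-.5+[335,190]
r=ray('top',f([[432,522],[545,425]]),.09);l=ray('top',f([[178,205],[275,122]]),.071)
print(np.round(r,4).tolist(),np.round(l,4).tolist(),np.linalg.norm(r[0]-r[1]),np.linalg.norm(l[0]-l[1]))
a=r.mean(0)[:2];b=l.mean(0)[:2];d=b-a;print('len',np.linalg.norm(d),'yaw',np.degrees(np.arctan2(d[1],d[0])))
w=(r[0]-r[1]);print('yaw2',np.degrees(np.arctan2(w[1],w[0]))-90)
u=d/np.linalg.norm(d);print('grip',a+.04*u+(np.linalg.norm(d)-.131)*u*.4,'org',a+.05*u)
# reproj check of the blue band? tool
o=ctrl.get_obs();print(R.from_rotvec(o['tool_rot']).as_matrix().round(3).tolist())
```

```text
[[0.4307, -0.3512, 0.09], [0.4629, -0.389, 0.09]] [[0.5342, -0.2712, 0.071], [0.5626, -0.3041, 0.071]] 0.049719336454611886 0.043430527653169654
len 0.1308369003244848 yaw 39.06035439261304
yaw2 40.403876233665784
grip [ 0.4778222 -0.3449509] org [ 0.48563769 -0.3386084 ]
[[-0.96, 0.28, -0.001], [0.28, 0.96, -0.002], [0.0, -0.002, -1.0]]
```

Call:
jog_arm([
  [-1,[0.5,-1,0.1],[0,0,-0.4]],
  [-1,[0.5,-1,0.1],[0,0,-0.4]],
  [-1,[0.5,-1,0.1],[0,0,-0.4]],
  [-1,[0.5,-1,0.1],[0,0,-0.4]],
  [-1,[0.5,-1,0.1],[0,0,-0.4]],
  [-1,[0.5,-1,0.1],[0,0,-0.4]],
  [-1,[0.5,-1,0.1],[0,0,-0.4]],
  [-1,[0.5,-1,0.1],[0,0,-0.4]],
  [-1,[0.5,-1,0.1],[0,0,-0.4]],
  [-1,[0.5,-1,0.1],[0,0,-0.4]],
  [-1,[0.5,-1,0.1],[0,0,-0.4]],
], squeeze=50)

```text
t: 1.02
tool_pos: [0.3755, 0.1975, 0.2713]
tool_rot: [2.193, 2.248, 0.0]
contact_force: [0.6, 0.7, -0.1]
opening: 0.0854
grip_force: 0.0
```

Call:
jog_arm([
  [-1,[0.18,-1,0],[0,0,-0.29]],
  [-1,[0.18,-1,0],[0,0,-0.29]],
  [-1,[0.18,-1,0],[0,0,-0.29]],
  [-1,[0.18,-1,0],[0,0,-0.29]],
  [-1,[0.18,-1,0],[0,0,-0.29]],
  [-1,[0.18,-1,0],[0,0,-0.29]],
  [-1,[0.18,-1,0],[0,0,-0.29]],
  [-1,[0.18,-1,0],[0,0,-0.29]],
  [-1,[0.18,-1,0],[0,0,-0.29]],
  [-1,[0.18,-1,0],[0,0,-0.29]],
  [-1,[0.18,-1,0],[0,0,-0.29]],
])

```text
t: 1.93
tool_pos: [0.4467, -0.2047, 0.2703]
tool_rot: [2.959, 1.054, -0.003]
contact_force: [-0.1, 0.2, 0.5]
opening: 0.0855
grip_force: 0.0
```

Call:
jog_arm([
  [-1,[0.08,-0.35,-0.2],[0,0,0]],
  [-1,[0.08,-0.35,-0.2],[0,0,0]],
  [-1,[0.08,-0.35,-0.2],[0,0,0]],
  [-1,[0.08,-0.35,-0.2],[0,0,0]],
  [-1,[0.08,-0.35,-0.2],[0,0,0]],
  [-1,[0.08,-0.35,-0.2],[0,0,0]],
])

```text
t: 2.43
tool_pos: [0.4779, -0.3399, 0.1881]
tool_rot: [-2.952, -1.058, 0.004]
contact_force: [0.9, 0.5, -0.1]
opening: 0.0855
grip_force: 0.0
```

Run:
```python
from h import *
o=ctrl.get_obs();print(o['t'],o['tool_pos'],o['tool_rot'],o['q'])
c=ctrl.get_calibration('wrist');im=ctrl.get_image('wrist')[:,:,::-1].copy();cv2.imwrite('pics/w1.png',im)
# draw predicted shaker points for check
T=np.array(c['extrinsics']);y=np.radians(39.5);S=np.array([[np.cos(y),-np.sin(y),0],[np.sin(y),np.cos(y),0],[0,0,1]])
P=np.array([[-50,26,84],[-50,-26,84],[-32,27.5,89],[12,27.5,89],[-32,-27.5,89],[81,22,65],[81,-22,65]])/1000.
W=P@S.T+[.4856,-.3386,.006]
p,_=cv2.projectPoints(W,cv2.Rodrigues(T[:3,:3])[0],T[:3,3],np.array(c['K']),np.array(c['dist_coeffs']))
for q in p.reshape(-1,2): cv2.circle(im,tuple(int(v) for v in q),3,(0,0,255),1)
cv2.imwrite('pics/w1d.png',im)
```

```text
2.4333 [ 0.47790306 -0.33993517  0.18807862] [-2.95206781 -1.05813255  0.00401405] [-7.45291510e-01 -3.93875971e-03  1.74357039e+00  3.34140491e-04
  1.40812193e+00  1.37105918e-01]
```

View pics/w1d.png

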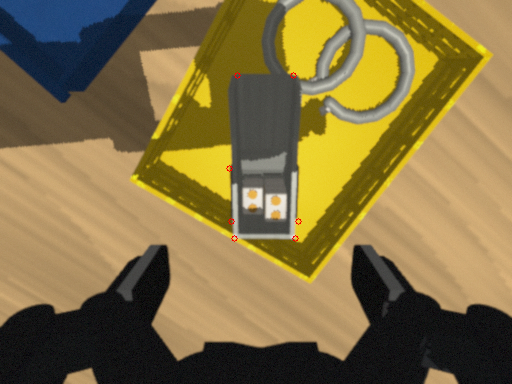

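Wrist view: the predicted shaker corners (red, e.g. (235,75), (293,75), (234,238), (295,238)) fall on the shaker to about 2 px, so I'll descend and grip.

Call:
jog_arm([
  [-1,[0,-0.012,-0.08],[0,0,0]],
  [-1,[0,-0.012,-0.16],[0,0,0]],
  [-1,[0,-0.012,-0.24],[0,0,0]],
  [-1,[0,-0.012,-0.315],[0,0,0]],
  [-1,[0,-0.012,-0.315],[0,0,0]],
  [-1,[0,-0.012,-0.315],[0,0,0]],
  [1,[0,-0.012,-0.315],[0,0,0]],
  [1,[0,-0.012,-0.315],[0,0,0]],
  [1,[0,-0.012,-0.315],[0,0,0]],
  [1,[0,-0.012,-0.315],[0,0,0]],
  [1,[0,-0.012,-0.315],[0,0,0]],
  [1,[0,-0.012,-0.315],[0,0,0]],
], squeeze=50)

```text
t: 3.48
tool_pos: [0.4809, -0.3462, 0.0692]
tool_rot: [2.952, 1.061, 0.005]
contact_force: [-1.4, 1.8, 6.6]
opening: 0.0535
grip_force: 55.5
```

Call:
jog_arm([
  [1,[0,0,0.02],[0,0,0]],
  [1,[0,0,0.05],[0,0,0]],
  [1,[0,0,0.09],[0,0,0]],
  [1,[0,0,0.13],[0,0,0]],
  [1,[0,0,0.18],[0,0,0]],
  [1,[0,0,0.23],[0,0,0]],
  [1,[0,0,0.28],[0,0,0]],
  [1,[0,0,0.32],[0,0,0]],
  [1,[0,0,0.33],[0,0,0]],
])

```text
t: 4.23
tool_pos: [0.4802, -0.346, 0.202]
tool_rot: [2.951, 1.061, 0.005]
contact_force: [1.2, 0.5, -2.6]
opening: 0.0539
grip_force: 54.4
```

Run:
```python
from h import *
o=ctrl.get_obs();print(o['t'],o['tool_pos'],o['tool_rot'],o['contact_force'],o['wrist_torque'],o['opening'])
a=ctrl.get_image('side')[:,:,::-1][180:384,130:420];b=ctrl.get_image('wrist')[:,:,::-1]
cv2.imwrite('pics/l1.png',np.hstack([cv2.resize(a,(400,281)),cv2.resize(b,(375,281))]))
```

```text
4.2333 [ 0.48023564 -0.34599347  0.20203298] [2.95085807 1.06054735 0.00478332] [ 1.22509702  0.46479234 -2.63368297] [-0.02981294 -0.04371263  0.06946049] 0.053917552621619035
```

View pics/l1.png

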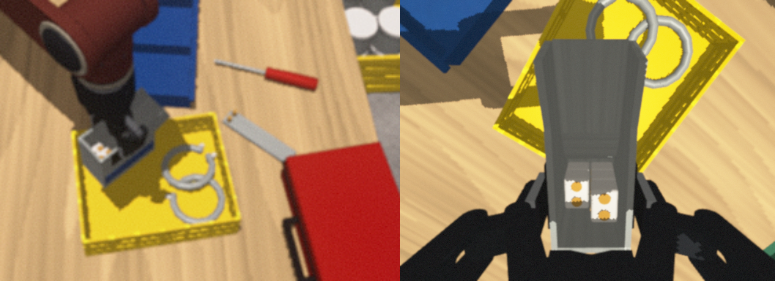

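The lifted shaker hangs level with its blocks inside (wrist crop: blocks at (577,192) and (603,205)). I'll carry it to the pad next.

Call:
jog_arm([
  [1,[0,0.02,0],[0,0,0]],
  [1,[0,0.06,0],[0,0,-0.005]],
  [1,[0,0.12,0],[0,0,-0.01]],
  [1,[0.01,0.2,0],[0,0,-0.015]],
  [1,[0.015,0.28,0],[0,0,-0.02]],
  [1,[0.02,0.36,0],[0,0,-0.025]],
  [1,[0.025,0.44,0],[0,0,-0.03]],
  [1,[0.03,0.52,0],[0,0,-0.035]],
  [1,[0.035,0.6,0],[0,0,-0.04]],
  [1,[0.04,0.68,0],[0,0,-0.042]],
  [1,[0.045,0.76,0],[0,0,-0.042]],
  [1,[0.045,0.84,0],[0,0,-0.042]],
])

```text
t: 5.33
tool_pos: [0.4955, -0.0066, 0.1953]
tool_rot: [-3.018, -0.865, 0.004]
contact_force: [1.2, -1.2, -3.2]
opening: 0.0539
grip_force: 54.3
```

Call:
jog_arm([
  [1,[0,0.08,0],[0,0,0]],
  [1,[0,0.16,0],[0,0,0]],
  [1,[0,0.24,0],[0,0,0]],
  [1,[0,0.32,0],[0,0,0]],
  [1,[0,0.4,0],[0,0,0]],
  [1,[0,0.48,0],[0,0,0]],
  [1,[0,0.56,0],[0,0,0]],
  [1,[0,0.64,0],[0,0,0]],
  [1,[0,0.72,0],[0,0,0]],
  [1,[0,0.79,0],[0,0,0]],
  [1,[0,0.85,0],[0,0,0]],
  [1,[0,0.89,0],[0,0,0]],
])

```text
t: 6.33
tool_pos: [0.4951, 0.3491, 0.1949]
tool_rot: [3.019, 0.868, -0.006]
contact_force: [0.7, -0.5, -4.1]
opening: 0.0539
grip_force: 54.3
```

Call:
jog_arm([
  [1,[0,0.01,-0.03],[0,0,0]],
  [1,[0,0.02,-0.08],[0,0,0]],
  [1,[0,0.02,-0.13],[0,0,0]],
  [1,[0,0.02,-0.18],[0,0,0]],
  [1,[0,0.02,-0.23],[0,0,0]],
  [1,[0,0.02,-0.26],[0,0,0]],
  [1,[0,0.02,-0.28],[0,0,0]],
  [1,[0,0.02,-0.29],[0,0,0]],
  [1,[0,0.02,-0.29],[0,0,0]],
])

```text
t: 7.08
tool_pos: [0.4966, 0.3546, 0.0803]
tool_rot: [3.02, 0.865, -0.002]
contact_force: [0.5, 0.3, -4.6]
opening: 0.054
grip_force: 54.2
```

Call:
jog_arm([
  [1,[0,0,-0.01],[0,0,0]],
  [1,[0,0,-0.018],[0,0,0]],
  [1,[0,0,-0.025],[0,0,0]],
  [1,[0,0,-0.03],[0,0,0]],
  [1,[0,0,-0.03],[0,0,0]],
])

```text
t: 7.5
tool_pos: [0.4968, 0.3551, 0.069]
tool_rot: [3.02, 0.865, -0.001]
contact_force: [-0.4, 0.1, -4.4]
opening: 0.0537
grip_force: 54.3
```

Call:
jog_arm([
  [1,[0,0,-0.004],[0,0,0]],
  [1,[0,0,-0.007],[0,0,0]],
  [1,[0,0,-0.007],[0,0,0]],
])

```text
t: 7.75
tool_pos: [0.4974, 0.3555, 0.0673]
tool_rot: [-3.02, -0.865, -0.001]
contact_force: [-1.4, 0.1, -0.5]
opening: 0.0537
grip_force: 54.7
```

Call:
jog_arm([
  [-1,[0,0,0],[0,0,0]],
  [-1,[0,0,0],[0,0,0]],
  [-1,[0,0,0],[0,0,0]],
  [-1,[0,0,0],[0,0,0]],
  [-1,[0,0,0],[0,0,0]],
  [-1,[0,0,0.06],[0,0,0]],
  [-1,[0,0,0.14],[0,0,0]],
  [-1,[0,0,0.22],[0,0,0]],
  [-1,[0,0,0.3],[0,0,0]],
  [-1,[0,0,0.35],[0,0,0]],
  [-1,[0,0,0.35],[0,0,0]],
])

```text
t: 8.67
tool_pos: [0.4998, 0.3568, 0.2136]
tool_rot: [-3.018, -0.865, -0.017]
contact_force: [1.0, 1.4, 1.3]
opening: 0.0855
grip_force: 0.0
```

Run:
```python
from h import *
o=ctrl.get_obs();print(o['t'],o['tool_pos'],o['tool_rot'],o['q'],o['opening'])
c=ctrl.get_calibration('wrist');im=ctrl.get_image('wrist')[:,:,::-1].copy()
T=np.array(c['extrinsics']);A=o['tool_rot'];X=R.from_rotvec(A).as_matrix();print(X.round(3).tolist())
def draw(org,yaw,P,col):
    y=np.radians(yaw);S=np.array([[np.cos(y),-np.sin(y),0],[np.sin(y),np.cos(y),0],[0,0,1]])
    W=np.array(P)/1000.@S.T+org
    p,_=cv2.projectPoints(W,cv2.Rodrigues(T[:3,:3])[0],T[:3,3],np.array(c['K']),np.array(c['dist_coeffs']))
    for q in p.reshape(-1,2): cv2.circle(im,tuple(int(v) for v in q),3,col,1)
draw([.5046,.360,.004],32,[[-50,26,84],[-50,-26,84],[81,22,65],[81,-22,65],[81,26,97],[81,-26,97]],(0,0,255))
draw([.5055,.3581,.004],7.4,[[80,80,0],[-80,80,0],[80,-80,0],[-80,-80,0]],(255,0,255))
top=ctrl.get_image('top')[:,:,::-1][170:270,80:200]
cv2.imwrite('pics/w2.png',np.hstack([im[:,:],cv2.resize(top,(288,240))[:, :] if 0 else cv2.copyMakeBorder(cv2.resize(top,(288,240)),0,144,0,0,cv2.BORDER_CONSTANT)]))
```

```text
8.6667 [0.49982425 0.35675942 0.2136365 ] [-3.01758715 -0.86477443 -0.01729342] [4.98768422e-01 3.10616397e-02 1.66487496e+00 2.94200195e-05
 1.43436014e+00 1.51136470e+00] 0.08552360855856797
[[0.848, 0.53, 0.01], [0.53, -0.848, 0.005], [0.011, 0.001, -1.0]]
```

View pics/w2.png

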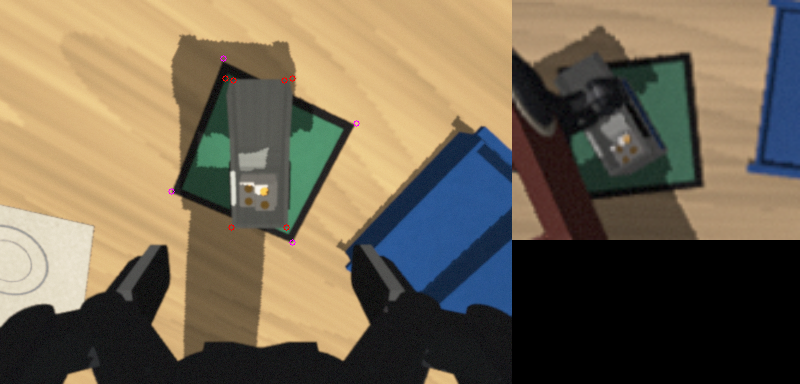

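The shaker is standing on the pad, released: rear corners at about (232,228) and (291,228), lip near (233,80), matching prediction to about 2 mm, and the pad corners agree. Next is the leaning regrasp.

Call:
jog_arm([
  [-1,[-0.03,-0.02,0],[0.02,-0.03,0]],
  [-1,[-0.06,-0.04,0],[0.04,-0.06,0]],
  [-1,[-0.1,-0.06,-0.03],[0.06,-0.095,0]],
  [-1,[-0.134,-0.083,-0.06],[0.08,-0.127,0]],
  [-1,[-0.134,-0.083,-0.1],[0.1,-0.158,0]],
  [-1,[-0.134,-0.083,-0.14],[0.118,-0.188,0]],
  [-1,[-0.134,-0.083,-0.164],[0.118,-0.188,0]],
  [-1,[-0.134,-0.083,-0.164],[0.118,-0.188,0]],
  [-1,[-0.134,-0.083,-0.164],[0.118,-0.188,0]],
])

```text
t: 9.52
tool_pos: [0.4439, 0.3222, 0.1409]
tool_rot: [-2.68, -0.768, -0.97]
contact_force: [0.0, 0.2, 0.8]
opening: 0.085
grip_force: 0.0
```

Run:
```python
from h import *
o=ctrl.get_obs();X=R.from_rotvec(o['tool_rot']).as_matrix();print(o['t'],o['tool_pos'],X.round(3).tolist(),o['q'].round(2))
g=np.array([.4961,.3547,.078]);print('need',(g+.0187*X[:,2]-o['tool_pos'])/.4)
print(np.degrees(np.arccos(-X[2,2])),np.degrees(np.arctan2(X[1,2],X[0,2])))
```

```text
9.5167 [0.44391543 0.32219509 0.14094307] [[0.652, 0.53, 0.543], [0.406, -0.848, 0.341], [0.641, -0.002, -0.768]] [ 0.46 -0.48  2.33  0.12  0.6   1.4 ]
need [ 0.15582342  0.09718301 -0.19325839]
39.83165557948141 32.118120026818815
```

Call:
jog_arm([
  [-1,[0.04,0.025,-0.05],[0,0,0]],
  [-1,[0.08,0.05,-0.1],[0,0,0]],
  [-1,[0.12,0.075,-0.15],[0,0,0]],
  [-1,[0.156,0.097,-0.185],[0,0,0]],
  [-1,[0.156,0.097,-0.185],[0,0,0]],
  [-1,[0.156,0.097,-0.185],[0,0,0]],
  [1,[0.156,0.097,-0.185],[0,0,0]],
  [1,[0.156,0.097,-0.185],[0,0,0]],
  [1,[0.156,0.097,-0.185],[0,0,0]],
  [1,[0.156,0.097,-0.185],[0,0,0]],
  [1,[0.156,0.097,-0.185],[0,0,0]],
  [1,[0.156,0.097,-0.185],[0,0,0]],
], squeeze=55)

```text
t: 10.52
tool_pos: [0.5068, 0.3614, 0.0695]
tool_rot: [-2.676, -0.768, -0.979]
contact_force: [-3.9, -1.1, 8.4]
opening: 0.0542
grip_force: 59.6
```

Run:
```python
from h import *
o=ctrl.get_obs();X=R.from_rotvec(o['tool_rot']).as_matrix();print(o['tool_pos'],o['contact_force'],o['opening'],'hold',o['tool_pos']-.0187*X[:,2],X.round(3).tolist())
c=ray('top',[[0,0]],0);im=ctrl.get_image('side')[:,:,::-1][70:200,130:300];cv2.imwrite('pics/g2.png',cv2.resize(im,(680,520)))
```

```text
[0.50678832 0.36141683 0.06952744] [-3.88468205 -1.09969003  8.42446925] 0.054211783487794096 hold [0.49656188 0.35500328 0.08380948] [[0.648, 0.53, 0.547], [0.405, -0.848, 0.343], [0.646, -0.001, -0.764]]
```

View pics/g2.png

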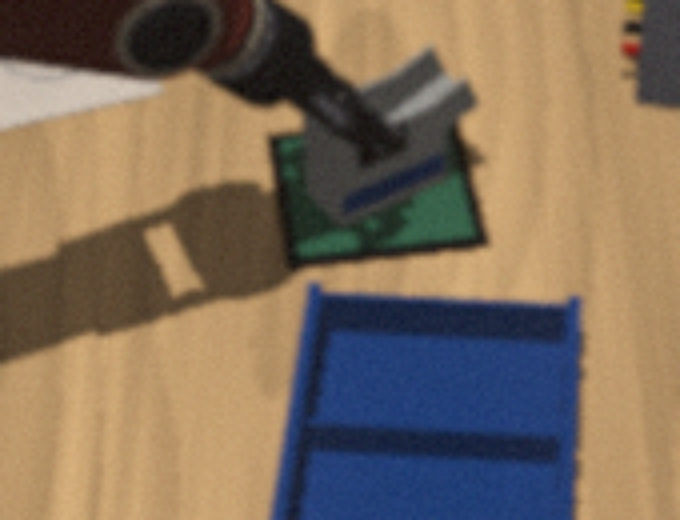

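Side view: the leaning gripper holds the shaker on the pad at about (390,140), with the fingers on its patches.

```bash
cat >> h.py <<'E'
import json,os
def shk(yaw,tilt): return R.from_euler('ZY',[yaw,tilt],degrees=True)   # +tilt = nose down
def tool_T():
    o=ctrl.get_obs();return R.from_rotvec(o['tool_rot']),np.array(o['tool_pos']),o
def grab(org,yaw):
    r,p,o=tool_T();S=shk(yaw,0);json.dump([(r.inv()*S).as_quat().tolist(),r.inv().apply(np.array(org)-p).tolist()],open('g.json','w'))
def cur():
    q,v=json.load(open('g.json'));r,p,o=tool_T();S=r*R.from_quat(q);org=p+r.apply(v)
    e=S.as_euler('ZYX',degrees=True);print('t',round(o['t'],2),'yaw,tilt,roll',e.round(1),'mouth',(org+S.apply([.081,0,.065])).round(4),'org',org.round(4),'F',np.round(o['contact_force'],2),'q',np.round(o['q'],2))
def plan(mouth,yaw,tilts,n=None):
    q,v=json.load(open('g.json'));r,p,o=tool_T();q=R.from_quat(q)
    for t in np.atleast_1d(tilts):
        S=shk(yaw,t);rt=S*q.inv();org=np.array(mouth)-S.apply([.081,0,.065]);pt=org-rt.apply(v)
        print(t,((pt-p)/.4).round(3).tolist(),((rt*r.inv()).as_rotvec()/np.pi).round(3).tolist())
C=np.array([.5367,.0145]);ty=np.array([.1045,.9945]);tx=np.array([.9945,-.1045])
def bay(k,x=-.03,z=.095): return [*(C+ty*.12*k+tx*x),z]
def count(n='top'):
    im=ctrl.get_image(n);hsv=cv2.cvtColor(im,cv2.COLOR_RGB2HSV)
    m=cv2.inRange(hsv,np.array([0,0,125]),np.array([179,70,255]))
    k,_,st,ce=cv2.connectedComponentsWithStats(m)
    for i in range(1,k):
        w=ray(n,[ce[i]],.016)[0,:2]-C;a,b=w@tx,w@ty
        if abs(a)<.1 and abs(b)<.19 and st[i,4]>8: print(n,'white',st[i,4],'tray',round(a,3),round(b,3))
    return im
E
python3 - <<'E'
from h import *
grab([.5046,.360,.004],32);cur()
plan([.5733,.4029,.16],32,[0]);plan(bay(1),-6,[0,10,20,30,40,60,80])
E
```

```text
t 10.57 yaw,tilt,roll [32.  0.  0.] mouth [0.5733 0.4029 0.069 ] org [0.5046 0.36   0.004 ] F [-4.3  -1.78  8.59] q [ 0.48 -0.12  2.2   0.15  0.37  1.37]
0 [0.0, -0.0, 0.228] [0.0, -0.0, -0.0]
0 [-0.163, -0.541, 0.065] [-0.0, 0.0, -0.211]
10 [-0.16, -0.541, 0.099] [-0.013, 0.055, -0.211]
20 [-0.151, -0.542, 0.132] [-0.025, 0.11, -0.209]
30 [-0.137, -0.543, 0.163] [-0.038, 0.165, -0.206]
40 [-0.117, -0.545, 0.191] [-0.051, 0.22, -0.202]
60 [-0.065, -0.551, 0.234] [-0.076, 0.33, -0.191]
80 [-0.001, -0.558, 0.257] [-0.102, 0.44, -0.175]
```

Call:
jog_arm([
  [1,[0,0,0.02],[0,0,0]],
  [1,[0,0,0.05],[0,0,0]],
  [1,[0,0,0.09],[0,0,0]],
  [1,[0,0,0.13],[0,0,0]],
  [1,[0,0,0.17],[0,0,0]],
  [1,[0,0,0.2],[0,0,0]],
  [1,[0,0,0.22],[0,0,0]],
  [1,[0,0,0.23],[0,0,0]],
])

```text
t: 11.23
tool_pos: [0.5054, 0.3605, 0.1595]
tool_rot: [-2.679, -0.768, -0.973]
contact_force: [-0.0, 0.3, -3.9]
opening: 0.054
grip_force: 58.9
```

Call:
jog_arm([
  [1,[-0.01,-0.02,0],[0,0,-0.01]],
  [1,[-0.02,-0.05,0],[0,0.01,-0.03]],
  [1,[-0.035,-0.1,0],[-0.005,0.02,-0.05]],
  [1,[-0.05,-0.16,0],[-0.008,0.03,-0.07]],
  [1,[-0.065,-0.22,0],[-0.01,0.04,-0.09]],
  [1,[-0.08,-0.28,0],[-0.012,0.05,-0.11]],
  [1,[-0.1,-0.34,0],[-0.015,0.065,-0.13]],
  [1,[-0.115,-0.4,0],[-0.018,0.08,-0.15]],
  [1,[-0.13,-0.45,-0.01],[-0.02,0.09,-0.17]],
  [1,[-0.14,-0.49,-0.02],[-0.022,0.1,-0.19]],
  [1,[-0.148,-0.52,-0.03],[-0.024,0.105,-0.2]],
  [1,[-0.151,-0.542,-0.036],[-0.025,0.11,-0.209]],
])

```text
t: 12.23
tool_pos: [0.4442, 0.143, 0.1428]
tool_rot: [3.074, -0.165, 0.538]
contact_force: [-0.3, -0.1, -3.2]
opening: 0.0542
grip_force: 58.8
```

Run:
```python
from h import *
cur();plan(bay(1),-6,[25,30,35,40,45,50,55,60]);im=count();cv2.imwrite('pics/t_a.png',im[:,:,::-1]);count('side')
```

```text
t 12.23 yaw,tilt,roll [-6.1 20.4  0. ] mouth [0.5171 0.1352 0.115 ] org [0.4191 0.1457 0.0823] F [-0.27 -0.14 -3.2 ] q [ 0.22 -0.51  2.26 -0.12  1.06  1.94]
25 [0.012, 0.003, -0.036] [0.003, 0.026, 0.001]
30 [0.02, 0.003, -0.02] [0.005, 0.053, 0.001]
35 [0.029, 0.002, -0.006] [0.008, 0.081, 0.001]
40 [0.04, 0.001, 0.007] [0.011, 0.108, 0.001]
45 [0.051, -0.001, 0.02] [0.014, 0.136, 0.001]
50 [0.064, -0.002, 0.031] [0.017, 0.164, 0.001]
55 [0.077, -0.003, 0.042] [0.02, 0.191, 0.001]
60 [0.092, -0.005, 0.051] [0.023, 0.219, 0.001]
top white 27 tray -0.05 0.158
top white 446 tray -0.066 0.128
```

Call:
jog_arm([
  [1,[0.006,0,-0.01],[0.001,0.013,0]],
  [1,[0.012,0.002,-0.025],[0.003,0.026,0]],
  [1,[0.016,0.002,-0.022],[0.004,0.04,0]],
  [1,[0.02,0.002,-0.02],[0.005,0.053,0]],
  [1,[0.025,0.002,-0.012],[0.006,0.067,0]],
  [1,[0.029,0.002,-0.006],[0.008,0.081,0]],
  [1,[0.035,0.002,0],[0.01,0.095,0]],
  [1,[0.04,0.001,0.007],[0.011,0.108,0]],
  [1,[0.042,0.001,0.01],[0.012,0.114,0]],
  [1,[0.045,0.001,0.013],[0.0125,0.12,0]],
  [1,[0.047,0.001,0.015],[0.013,0.125,0]],
  [1,[0.049,0,0.018],[0.0135,0.13,0]],
])

```text
t: 13.33
tool_pos: [0.4648, 0.1442, 0.1515]
tool_rot: [-3.131, 0.166, 0.098]
contact_force: [-0.6, 0.1, -3.1]
opening: 0.0537
grip_force: 58.9
```

Run:
```python
from h import *
cur();plan(bay(1),-6,[45,50,55,60]);im=count();cv2.imwrite('pics/t_b.png',im[:,:,::-1]);i2=count('side')
a=im[:,:,::-1][140:270,170:340];b=i2[:,:,::-1][100:280,160:320]
cv2.imwrite('pics/v_b.png',np.hstack([cv2.resize(a,(471,360)),cv2.resize(b,(320,360))]))
```

```text
t 13.33 yaw,tilt,roll [-6.  43.8  0.1] mouth [0.5207 0.1384 0.0968] org [0.4178 0.1492 0.106 ] F [-0.61  0.1  -3.09] q [ 0.14 -0.18  1.97  0.02  1.41  1.81]
45 [-0.0, -0.004, -0.002] [0.0, 0.007, 0.0]
50 [0.012, -0.005, 0.01] [0.003, 0.034, 0.0]
55 [0.026, -0.007, 0.02] [0.006, 0.062, 0.0]
60 [0.04, -0.008, 0.029] [0.009, 0.09, 0.0]
```

View pics/v_b.png

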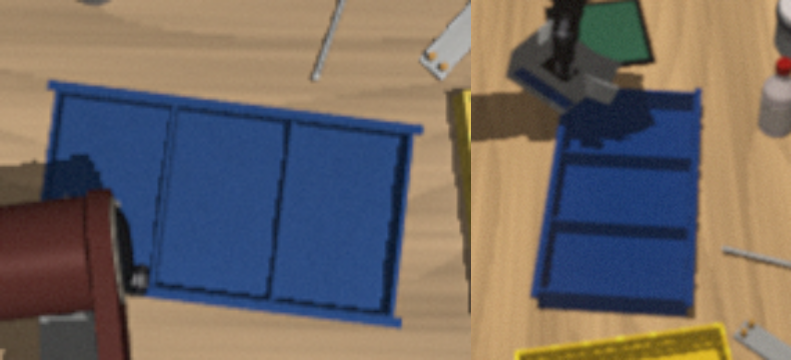

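No blocks are out yet at 44°. The side view shows the mouth over the first bay at about (615,100), and the arm blocks the top view there. Tipping on slowly.

Call:
jog_arm([
  [1,[0.002,-0.004,0],[0,0.01,0]],
  [1,[0.004,-0.004,0.003],[0.001,0.016,0]],
  [1,[0.007,-0.004,0.005],[0.002,0.022,0]],
  [1,[0.01,-0.005,0.008],[0.0025,0.028,0]],
  [1,[0.012,-0.005,0.01],[0.003,0.034,0]],
  [1,[0.012,-0.005,0.01],[0.003,0.034,0]],
  [1,[0.012,-0.005,0.01],[0.003,0.034,0]],
])

```text
t: 14.02
tool_pos: [0.4701, 0.142, 0.1557]
tool_rot: [-3.117, 0.166, 0.263]
contact_force: [-0.7, 0.2, -2.6]
opening: 0.0538
grip_force: 58.8
```

```bash
sed -i 's/\[0,0,125\]/[0,0,125 if n=="top" else 70]/' h.py
python3 - <<'E'
from h import *
cur();plan(bay(1),-6,[50,55,60,65]);im=count();i2=count('side')
cv2.imwrite('pics/s_c.png',i2[:,:,::-1])
E
```

```text
t 14.02 yaw,tilt,roll [-6.2 49.9 -0.1] mouth [0.5199 0.1366 0.0954] org [0.4185 0.1474 0.1155] F [-0.73  0.21 -2.58] q [ 0.12 -0.1   1.9   0.04  1.51  1.79]
50 [-0.001, 0.001, -0.001] [0.0, 0.001, 0.0]
55 [0.013, -0.001, 0.01] [0.003, 0.028, 0.0]
60 [0.027, -0.002, 0.019] [0.006, 0.056, 0.0]
65 [0.042, -0.004, 0.026] [0.009, 0.084, 0.0]
side white 11 tray -0.021 -0.186
```

```bash
cat >> h.py <<'E'
def look():
    # white blobs inside each bay floor as seen in the side and top pictures (saturation is high on blue)
    for n in ['side','top']:
        im=ctrl.get_image(n);hsv=cv2.cvtColor(im,cv2.COLOR_RGB2HSV).astype(int);c=ctrl.get_calibration(n);T=np.array(c['extrinsics'])
        for k in (1,0,-1):
            W=np.array([[*(C+ty*(.12*k+b)+tx*a),.012] for a,b in [(-.088,-.055),(.088,-.055),(.088,.055),(-.088,.055)]])
            p,_=cv2.projectPoints(W,cv2.Rodrigues(T[:3,:3])[0],T[:3,3],np.array(c['K']),np.array(c['dist_coeffs']))
            m=np.zeros(im.shape[:2],np.uint8);cv2.fillConvexPoly(m,p.reshape(-1,2).astype(int),255)
            h,s,v=hsv[...,0],hsv[...,1],hsv[...,2]
            for nm,w in [('notblue',(s<110)&(v>45)),('white',(s<60)&(v>110))]:
                w=(w&(m>0)).astype(np.uint8);q,_,st,ce=cv2.connectedComponentsWithStats(w)
                L=[(int(st[i,4]),*( (lambda d:(round(d@tx,3),round(d@ty,3)))(ray(n,[ce[i]],.014)[0,:2]-C))) for i in range(1,q) if st[i,4]>12]
                print(n,'bay',k,nm,L)
E
python3 - <<'E'
from h import *
look();w=ctrl.get_image('wrist');cv2.imwrite('pics/wr_c.png',w[:,:,::-1])
h=cv2.cvtColor(w,cv2.COLOR_RGB2HSV);m=((h[...,1]<50)&(h[...,2]>150)).astype(np.uint8)
q,_,st,ce=cv2.connectedComponentsWithStats(m);print([(int(st[i,4]),ce[i].round().tolist()) for i in range(1,q) if st[i,4]>30])
E
```

```text
side bay 1 notblue [(16, np.float64(-0.043), np.float64(0.173))]
side bay 1 white []
side bay 0 notblue []
side bay 0 white []
side bay -1 notblue []
side bay -1 white []
top bay 1 notblue [(150, np.float64(-0.027), np.float64(0.091)), (22, np.float64(-0.022), np.float64(0.143)), (21, np.float64(-0.081), np.float64(0.128))]
top bay 1 white []
top bay 0 notblue []
top bay 0 white []
top bay -1 notblue []
top bay -1 white []
[(1535, [281.0, 35.0]), (602, [308.0, 136.0]), (187, [418.0, 187.0]), (783, [244.0, 208.0]), (3427, [261.0, 304.0]), (436, [202.0, 320.0]), (1034, [11.0, 334.0])]
```

Call:
jog_arm([
  [1,[0.003,0,0.002],[0.001,0.006,0]],
  [1,[0.006,0,0.005],[0.0015,0.012,0]],
  [1,[0.009,0,0.007],[0.002,0.018,0]],
  [1,[0.011,0,0.009],[0.0025,0.023,0]],
  [1,[0.013,-0.001,0.01],[0.003,0.028,0]],
  [1,[0.013,-0.001,0.01],[0.003,0.028,0]],
  [1,[0.013,-0.001,0.01],[0.003,0.028,0]],
])

```text
t: 14.85
tool_pos: [0.4752, 0.1415, 0.1595]
tool_rot: [-3.098, 0.165, 0.401]
contact_force: [0.5, -0.1, -4.2]
opening: 0.054
grip_force: 59.9
```

Run:
```python
from h import *
cur();plan(bay(1),-6,[55,60,65,70]);look();w=ctrl.get_image('wrist')[:,:,::-1];s=ctrl.get_image('side')[:,:,::-1][80:224,150:342]
cv2.imwrite('pics/v_d.png',np.hstack([cv2.resize(w,(400,300)),cv2.resize(s,(400,300))]))
```

```text
t 14.85 yaw,tilt,roll [-6.2 55.  -0.1] mouth [0.5195 0.1367 0.0951] org [0.4203 0.1473 0.1241] F [ 0.48 -0.06 -4.16] q [ 0.11 -0.03  1.84  0.05  1.59  1.78]
55 [-0.0, 0.0, -0.0] [0.0, 0.0, 0.0]
60 [0.014, -0.001, 0.009] [0.003, 0.028, 0.0]
65 [0.029, -0.003, 0.017] [0.006, 0.055, 0.0]
70 [0.045, -0.004, 0.023] [0.009, 0.083, 0.0]
side bay 1 notblue [(19, np.float64(-0.042), np.float64(0.173)), (113, np.float64(0.072), np.float64(0.108))]
side bay 1 white [(68, np.float64(0.073), np.float64(0.11))]
side bay 0 notblue []
side bay 0 white []
side bay -1 notblue []
side bay -1 white []
top bay 1 notblue [(118, np.float64(0.043), np.float64(0.097)), (50, np.float64(0.02), np.float64(0.152)), (81, np.float64(-0.056), np.float64(0.143)), (35, np.float64(-0.047), np.float64(0.075)), (33, np.float64(-0.084), np.float64(0.126))]
top bay 1 white [(19, np.float64(0.082), np.float64(0.099))]
top bay 0 notblue []
top bay 0 white []
top bay -1 notblue []
top bay -1 white []
```

View pics/v_d.png

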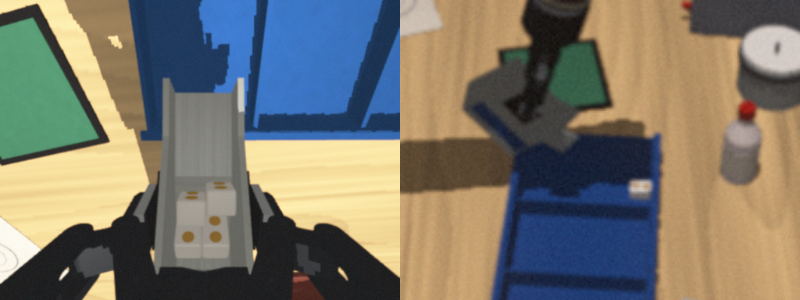

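One block lies in bay +1 (side view (640,188), tray (0.073, 0.11)). The wrist view shows the other four still in the shaker at about (205,215). I'll tip back and go to the middle bay.

Run:
```python
from h import *
plan(bay(1,-.05,.1),-6,[45,38]);plan(bay(0,-.05,.1),-6,[38,45,50,55]);plan(bay(0,-.05,.09),-6,[55,60])
```

```text
45 [-0.075, 0.008, -0.01] [-0.005, -0.055, 0.0]
38 [-0.091, 0.01, -0.027] [-0.01, -0.094, 0.0]
38 [-0.122, -0.289, -0.027] [-0.01, -0.094, 0.0]
45 [-0.106, -0.29, -0.01] [-0.005, -0.055, 0.0]
50 [-0.094, -0.292, 0.002] [-0.003, -0.027, 0.0]
55 [-0.08, -0.293, 0.012] [0.0, 0.0, 0.0]
55 [-0.08, -0.293, -0.013] [0.0, 0.0, 0.0]
60 [-0.066, -0.295, -0.004] [0.003, 0.028, 0.0]
```

Call:
jog_arm([
  [1,[-0.02,0,-0.002],[-0.002,-0.015,0]],
  [1,[-0.04,0,-0.005],[-0.003,-0.035,0]],
  [1,[-0.075,0.005,-0.01],[-0.005,-0.055,0]],
  [1,[-0.085,0,-0.02],[-0.008,-0.075,0]],
  [1,[-0.095,-0.03,-0.025],[-0.01,-0.094,0]],
  [1,[-0.1,-0.07,-0.027],[-0.01,-0.094,0]],
  [1,[-0.105,-0.12,-0.027],[-0.01,-0.094,0]],
  [1,[-0.11,-0.17,-0.027],[-0.01,-0.094,0]],
  [1,[-0.115,-0.22,-0.027],[-0.01,-0.094,0]],
  [1,[-0.12,-0.26,-0.027],[-0.01,-0.094,0]],
  [1,[-0.122,-0.28,-0.027],[-0.01,-0.094,0]],
  [1,[-0.122,-0.289,-0.027],[-0.01,-0.094,0]],
])

```text
t: 16.05
tool_pos: [0.4259, 0.0252, 0.149]
tool_rot: [3.134, -0.17, 0.063]
contact_force: [-0.8, -0.3, -2.2]
opening: 0.0544
grip_force: 60.0
```

Call:
jog_arm([
  [1,[0.004,0,0.004],[0.001,0.01,0]],
  [1,[0.008,0,0.009],[0.003,0.02,0]],
  [1,[0.012,0,0.013],[0.004,0.03,0]],
  [1,[0.016,-0.001,0.017],[0.005,0.039,0]],
  [1,[0.02,-0.002,0.021],[0.006,0.049,0]],
  [1,[0.024,-0.002,0.025],[0.006,0.058,0]],
  [1,[0.028,-0.003,0.029],[0.007,0.067,0]],
  [1,[0.031,-0.003,0.031],[0.0075,0.073,0]],
  [1,[0.034,-0.003,0.033],[0.008,0.078,0]],
  [1,[0.036,-0.003,0.035],[0.008,0.083,0]],
  [1,[0.036,-0.003,0.035],[0.008,0.083,0]],
])

```text
t: 16.97
tool_pos: [0.441, 0.0249, 0.1629]
tool_rot: [-3.109, 0.165, 0.348]
contact_force: [0.2, -0.7, -2.2]
opening: 0.0535
grip_force: 59.9
```

Run:
```python
from h import *
cur();plan(bay(0,-.05,.095),-6,[50,55,58,61,65]);look()
cv2.imwrite('pics/wr_e.png',ctrl.get_image('wrist')[:,:,::-1])
```

```text
t 16.97 yaw,tilt,roll [-6.3 53.  -0.4] mouth [0.4875 0.0197 0.1   ] org [0.3874 0.0304 0.1255] F [ 0.23 -0.69 -2.19] q [-0.11 -0.19  1.97 -0.    1.58  1.57]
50 [-0.009, 0.0, -0.019] [-0.001, -0.016, 0.0]
55 [0.004, -0.001, -0.009] [0.002, 0.011, 0.0]
58 [0.013, -0.002, -0.003] [0.004, 0.028, 0.0]
61 [0.022, -0.003, 0.002] [0.006, 0.044, 0.0]
65 [0.034, -0.004, 0.008] [0.008, 0.066, 0.0]
side bay 1 notblue [(298, np.float64(-0.071), np.float64(0.103)), (311, np.float64(0.062), np.float64(0.119))]
side bay 1 white [(191, np.float64(0.069), np.float64(0.124))]
side bay 0 notblue [(33, np.float64(-0.068), np.float64(0.052))]
side bay 0 white []
side bay -1 notblue []
side bay -1 white []
top bay 1 notblue [(96, np.float64(0.074), np.float64(0.141)), (177, np.float64(0.061), np.float64(0.106)), (43, np.float64(-0.014), np.float64(0.093))]
top bay 1 white [(84, np.float64(0.074), np.float64(0.141)), (89, np.float64(0.071), np.float64(0.105))]
top bay 0 notblue [(29, np.float64(-0.032), np.float64(0.033)), (52, np.float64(-0.033), np.float64(-0.025))]
top bay 0 white []
top bay -1 notblue [(79, np.float64(-0.026), np.float64(-0.084))]
top bay -1 white []
```

```bash
cat >> h.py <<'E'
def asc(im,x0,x1,y0,y1,st=1):
    h=cv2.cvtColor(im,cv2.COLOR_RGB2HSV).astype(int)[y0:y1:st,x0:x1:st]
    for r in h: print(''.join('W' if s<60 and v>140 else 'o' if 5<hh<28 and s>90 else 'g' if s<110 else '.' for hh,s,v in r))
E
python3 - <<'E'
from h import *
im=ctrl.get_image('top');c=ctrl.get_calibration('top');T=np.array(c['extrinsics'])
W=np.array([[*(C+ty*(.12*1+b)+tx*a),.012] for a,b in [(-.09,-.055),(.09,.055)]])
p=cv2.projectPoints(W,cv2.Rodrigues(T[:3,:3])[0],T[:3,3],np.array(c['K']),np.array(c['dist_coeffs']))[0].reshape(-1,2).astype(int);print(p.tolist())
asc(im,p[:,0].min()-2,p[:,0].max()+6,p[:,1].min()-4,p[:,1].min()+30)
print();w=cv2.imread('pics/wr_e.png')[:,:,::-1].copy();asc(w,200,320,150,350,4)
E
```

```text
[[223, 242], [192, 173]]
gggggWgggggggoooooooooggogggogggggggggo
........gggggWgggggggoooooooooooogoogoo
................gggggWgggggggooooooogoo
........................gggggggggggggoo
................................ggggggW
.......................................
............gggg.......................
...........gWWWWgg......gggg...........
...........WWWWWWWg....gWWggWWg........
...........WWWWWWWW....gWWogWWWg.......
..........gWWWWWWWW....WWgoogWWg.......
..........WWWWWWWWg...gWWWooWWW........
..........WWWWWWWWg...gWWWWWWWW........
.........gWWWWWWWW....gWWWWWWWW........
.........WWWWWWWWg....gWWgoWWWW........
.........WWWWWWWWg....gWWoogWWg........
.........gWWWWWWW.....gWWgogWWg........
...........gggWWg.....gWWWWWWWg........
..............ggg.....WWWWWWWW.........
.....................gWWWWWWWW.........
.....................gWWWWWWWg.........
.....................ggggWWWWg.........
.....................ggggggggg.........
.....................ggggggggg.........
.....................ggggggggg.........
.....................gggggggg..........
.....................gggggggg......
[... 1135 characters left out ...]
gggggggggggggggggg
gggggggggggggggggggggggggggggg
gggggggggggggggggggggggggggggg
gggggggggggggggggggggggggggggg
gggggggggggggggggggggggggggggg
gWWggggggggggggggggggggggggggg
WWWggggggggggggggggggggggggggg
WWWgggggggggggggggggggggggggWg
WWWggggggggggggggWWWggggggggWW
WWWgggggWWWgWWWWWWWgWWWWggggWW
WWWggggWWWoooWWWWWoooWWWgggggW
WWWggggWWgoooWWWWWooogWWgggggW
WWWggggWWWoooWWWWWoooWWWgggggW
WWgggggWWWWWWWWWWWWWWWWWgggggW
WWgggggWWWWWWWWWWWWWWWWWgggggW
gggggggWWWWWWWWWWWWWWWWWgggggW
gggggggWWWoooWWWWWoooWWWgggggW
gggggggWWooooWWWWWooooWWgggggW
gggggggWWooooWWWWWooooWWgggggW
gggggggWWWoogWWWWWWooWWWgggggW
gggggggWWWWWWWWWWWWWWWWWgggggW
gggggggggggggggggggggggggggggg
gggggggggggggggggggggggggggggg
```

Top-view pixel map: three blocks in bay +1. Wrist map: the last two lie side by side at the rear of the shaker. They may leave together, so I'll pour them straddling the divider between the two empty bays. First I'll locate that divider precisely.

Run:
```python
from h import *
# profile over tray y in the first top and side pictures, rays on z=.034
for n,f in [('top','pics/top0.png'),('side','pics/side0.png')]:
    im=cv2.imread(f).astype(np.float32).sum(2);c=ctrl.get_calibration(n);T=np.array(c['extrinsics'])
    for k in (-.06,.06):
        s=np.arange(-.024,.0241,.002);pr=0
        for a in np.linspace(-.07,.07,29):
            W=np.array([[*(C+ty*(k+b)+tx*a),.034] for b in s])
            p=cv2.projectPoints(W,cv2.Rodrigues(T[:3,:3])[0],T[:3,3],np.array(c['K']),np.array(c['dist_coeffs']))[0].astype(np.float32)
            pr=pr+cv2.remap(im,p[:,:,0],p[:,:,1],cv2.INTER_LINEAR)[:,0]/29
        print(n,k,[f'{b*1000:.0f}:{v:.0f}' for b,v in zip(s,pr)])
plan(bay(0,-.05,.1),-6,[45]);plan(bay(-.5,-.045,.1),-6,[45]);
for z,t in [(.09,50),(.08,55),(.07,60),(.066,62),(.066,65),(.066,68),(.066,72)]: plan(bay(-.5,-.045,z),-6,[t])
```

```text
top -0.06 ['-24:232', '-22:232', '-20:232', '-18:230', '-16:229', '-14:231', '-12:231', '-10:232', '-8:232', '-6:232', '-4:235', '-2:235', '0:225', '2:191', '4:134', '6:127', '8:172', '10:220', '12:235', '14:233', '16:233', '18:232', '20:231', '22:232', '24:233']
top 0.06 ['-24:228', '-22:229', '-20:230', '-18:231', '-16:230', '-14:230', '-12:231', '-10:230', '-8:229', '-6:217', '-4:199', '-2:192', '0:205', '2:194', '4:171', '6:187', '8:223', '10:231', '12:229', '14:229', '16:228', '18:228', '20:228', '22:227', '24:228']
side -0.06 ['-24:179', '-22:156', '-20:135', '-18:123', '-16:118', '-14:117', '-12:116', '-10:115', '-8:117', '-6:123', '-4:137', '-2:159', '0:181', '2:197', '4:203', '6:206', '8:205', '10:203', '12:204', '14:205', '16:206', '18:206', '20:206', '22:205', '24:203']
side 0.06 ['-24:145', '-22:129', '-20:120', '-18:118', '-16:118', '-14:116', '-12:116', '-10:117', '-8:119', '-6:124', '-4:138', '-2:160', '0:181', '2:196', '4:206', '6:209', '8:209', '10:209', '12:210', '14:211', '16:212', '18:211', '20:211', '22:211', '24:211']
45 [-0.02, 0.002, -0.018] [-0.003, -0.044, 0.0]
45 [-0.024, -0.149, -0.018] [-0.003, -0.044, 0.0]
50 [-0.011, -0.15, -0.031] [-0.001, -0.016, 0.0]
55 [0.003, -0.152, -0.046] [0.002, 0.011, 0.0]
60 [0.017, -0.153, -0.062] [0.005, 0.039, 0.0]
62 [0.023, -0.154, -0.068] [0.006, 0.05, 0.0]
65 [0.032, -0.155, -0.064] [0.008, 0.067, 0.0]
68 [0.042, -0.156, -0.06] [0.01, 0.083, 0.0]
72 [0.054, -0.157, -0.055] [0.012, 0.105, 0.0]
```

Call:
jog_arm([
  [1,[-0.01,0,-0.008],[-0.002,-0.02,0]],
  [1,[-0.022,-0.02,-0.018],[-0.003,-0.044,0]],
  [1,[-0.022,-0.05,-0.018],[-0.003,-0.044,0]],
  [1,[-0.023,-0.09,-0.018],[-0.003,-0.044,0]],
  [1,[-0.024,-0.12,-0.018],[-0.003,-0.044,0]],
  [1,[-0.024,-0.14,-0.018],[-0.003,-0.044,0]],
  [1,[-0.024,-0.149,-0.018],[-0.003,-0.044,0]],
  [1,[-0.02,-0.149,-0.022],[-0.002,-0.035,0]],
  [1,[-0.015,-0.15,-0.026],[-0.001,-0.026,0]],
  [1,[-0.011,-0.15,-0.031],[-0.001,-0.016,0]],
  [1,[-0.004,-0.151,-0.038],[0.001,-0.004,0]],
  [1,[0.003,-0.152,-0.046],[0.002,0.011,0]],
])

```text
t: 18.17
tool_pos: [0.442, -0.0357, 0.1447]
tool_rot: [-3.098, 0.164, 0.402]
contact_force: [0.5, -0.3, -2.7]
opening: 0.0537
grip_force: 60.0
```

Run:
```python
from h import *
cur()
for z,t in [(.075,57),(.07,59),(.066,61),(.066,63),(.066,65),(.066,68)]: plan(bay(-.5,-.045,z),-6,[t])
look()
```

```text
t 18.17 yaw,tilt,roll [-6.1 55.  -0.1] mouth [ 0.4863 -0.0405  0.0802] org [ 0.3871 -0.03    0.1093] F [ 0.49 -0.28 -2.69] q [-0.23 -0.13  1.96 -0.03  1.57  1.45]
57 [0.004, -0.001, -0.009] [0.001, 0.011, 0.0]
59 [0.01, -0.001, -0.018] [0.003, 0.022, 0.0]
61 [0.016, -0.002, -0.025] [0.004, 0.033, 0.0]
63 [0.022, -0.003, -0.022] [0.005, 0.044, 0.0]
65 [0.028, -0.003, -0.019] [0.006, 0.055, 0.0]
68 [0.037, -0.004, -0.015] [0.008, 0.072, 0.0]
side bay 1 notblue [(304, np.float64(0.063), np.float64(0.12)), (13, np.float64(-0.081), np.float64(0.07))]
side bay 1 white [(258, np.float64(0.063), np.float64(0.119))]
side bay 0 notblue [(453, np.float64(-0.065), np.float64(0.011))]
side bay 0 white []
side bay -1 notblue []
side bay -1 white []
top bay 1 notblue [(99, np.float64(0.074), np.float64(0.141)), (175, np.float64(0.061), np.float64(0.106))]
top bay 1 white [(84, np.float64(0.074), np.float64(0.141)), (144, np.float64(0.06), np.float64(0.106))]
top bay 0 notblue [(47, np.float64(0.022), np.float64(-0.003)), (28, np.float64(-0.068), np.float64(-0.045))]
top bay 0 white []
top bay -1 notblue [(76, np.float64(-0.007), np.float64(-0.107)), (16, np.float64(-0.028), np.float64(-0.172)), (47, np.float64(-0.079), np.float64(-0.087))]
top bay -1 white []
```

Call:
jog_arm([
  [1,[0.002,0,-0.005],[0.0005,0.006,0]],
  [1,[0.004,-0.001,-0.009],[0.001,0.011,0]],
  [1,[0.007,-0.001,-0.013],[0.002,0.016,0]],
  [1,[0.01,-0.001,-0.018],[0.003,0.022,0]],
  [1,[0.012,-0.002,-0.021],[0.003,0.025,0]],
  [1,[0.014,-0.002,-0.023],[0.0035,0.028,0]],
  [1,[0.015,-0.002,-0.024],[0.004,0.031,0]],
  [1,[0.016,-0.002,-0.025],[0.004,0.033,0]],
  [1,[0.016,-0.002,-0.025],[0.004,0.033,0]],
])

```text
t: 19.02
tool_pos: [0.4483, -0.0368, 0.1344]
tool_rot: [-3.066, 0.162, 0.561]
contact_force: [0.5, -0.3, -2.8]
opening: 0.0538
grip_force: 60.0
```

```bash
cat > l.py <<'E'
from h import *
cur()
for t in [61,62,63,64,65,66,67,68,70,72,74,76,78,80]: plan(bay(-.5,-.045,.066),-6,[t])
look()
w=ctrl.get_image('wrist');asc(w,200,320,150,350,6)
E
python3 l.py
```

```text
t 19.02 yaw,tilt,roll [-6.  60.9  0. ] mouth [ 0.4857 -0.0408  0.0656] org [ 0.3901 -0.0307  0.1048] F [ 0.49 -0.3  -2.82] q [-0.22 -0.03  1.89 -0.04  1.64  1.46]
61 [0.0, 0.001, 0.001] [-0.0, 0.0, 0.0]
62 [0.003, 0.0, 0.003] [0.0, 0.006, 0.0]
63 [0.006, 0.0, 0.004] [0.001, 0.011, 0.0]
64 [0.009, -0.0, 0.006] [0.002, 0.017, 0.0]
65 [0.012, -0.001, 0.007] [0.002, 0.022, 0.0]
66 [0.015, -0.001, 0.009] [0.003, 0.028, 0.0]
67 [0.019, -0.001, 0.01] [0.003, 0.034, 0.0]
68 [0.022, -0.002, 0.011] [0.004, 0.039, 0.0]
70 [0.028, -0.002, 0.014] [0.005, 0.05, 0.0]
72 [0.034, -0.003, 0.016] [0.006, 0.061, 0.0]
74 [0.041, -0.004, 0.018] [0.007, 0.072, 0.0]
76 [0.048, -0.004, 0.019] [0.009, 0.083, 0.0]
78 [0.054, -0.005, 0.021] [0.01, 0.094, 0.0]
80 [0.061, -0.006, 0.022] [0.011, 0.105, 0.0]
side bay 1 notblue [(303, np.float64(0.063), np.float64(0.12)), (50, np.float64(-0.078), np.float64(0.083))]
side bay 1 white [(262, np.float64(0.063), np.float64(0.119))]
side bay 0 notblue [(428, np.float64(-0.061), np.float64(-0.005))]
side bay 0 white []
side bay -1 notblue []
side bay -1 white []
top bay 1
[... 793 characters left out ...]
gggggW.
..gggggggWWWWgggggg.
..gggggggWWWWgggggg.
..gggggggWWWWWggggg.
..gggggggWWWWggggggg
oogggggggWWWWWgggggg
oggggggggWWWWWgggggg
oggggWggWWWWWWgggggo
oggggWgWWWWWgWgggggg
oWgggWWgWggWgWWggggg
oWgggWggWWWWgWWggggW
oggggWgWWggWgWWggggg
oggggWWWggWWgWgggggg
oggggggggggggggggggg
oggggggggggggggggggg
gggggggggggggggggggg
gggggggggggggggggggg
gggggggggggggggggggg
gggggggggggggggggggg
gggggggggggggggggggg
gggggggggggggggggggg
gggggggggggggggggggW
gggggWoooWWWooWWgggW
gggggWgogWWWooWWgggW
gggggWWWWWWWWWWWgggW
gggggWgoWWWWooWWgggW
gggggWoooWWWoogWgggW
ggggWWWgWWWWWgWWgggW
ggggWWWWWWWWWWWWgggW
gggggWWWWWWWWWWWgggW
gggggWWWWWWWWWWWgggg
gggggggggggggggggggg
gggggggggggggggggggg
gggggggggggggggggggg
```

Call:
jog_arm([
  [1,[0.001,0,0.001],[0,0.003,0]],
  [1,[0.003,0,0.003],[0,0.006,0]],
  [1,[0.005,0,0.004],[0.0005,0.009,0]],
  [1,[0.006,0,0.004],[0.001,0.011,0]],
  [1,[0.008,0,0.005],[0.0015,0.014,0]],
  [1,[0.009,0,0.006],[0.002,0.017,0]],
  [1,[0.01,0,0.006],[0.002,0.019,0]],
  [1,[0.012,-0.001,0.007],[0.002,0.022,0]],
  [1,[0.012,-0.001,0.007],[0.002,0.022,0]],
  [1,[0.012,-0.001,0.007],[0.002,0.022,0]],
])

```text
t: 20.0
tool_pos: [0.4531, -0.0372, 0.1372]
tool_rot: [-3.043, 0.161, 0.666]
contact_force: [0.5, -0.3, -3.2]
opening: 0.0542
grip_force: 60.0
```

```bash
python3 l.py | grep -v "bay 1 "
```

```text
t 20.0 yaw,tilt,roll [-6.1 64.9 -0.1] mouth [ 0.4857 -0.0407  0.0661] org [ 0.393  -0.0309  0.1118] F [ 0.46 -0.31 -3.18] q [-0.22  0.03  1.84 -0.05  1.7   1.46]
61 [-0.012, 0.002, -0.006] [-0.002, -0.022, 0.0]
62 [-0.009, 0.001, -0.004] [-0.001, -0.016, 0.0]
63 [-0.006, 0.001, -0.003] [-0.001, -0.01, 0.0]
64 [-0.003, 0.001, -0.001] [-0.0, -0.005, 0.0]
65 [0.0, 0.0, 0.0] [0.0, 0.001, 0.0]
66 [0.003, 0.0, 0.001] [0.001, 0.006, 0.0]
67 [0.007, -0.0, 0.003] [0.001, 0.012, 0.0]
68 [0.01, -0.001, 0.004] [0.002, 0.017, 0.0]
70 [0.016, -0.001, 0.006] [0.003, 0.028, 0.0]
72 [0.023, -0.002, 0.009] [0.004, 0.039, 0.0]
74 [0.029, -0.003, 0.011] [0.006, 0.05, 0.0]
76 [0.036, -0.003, 0.012] [0.007, 0.061, 0.0]
78 [0.042, -0.004, 0.014] [0.008, 0.072, 0.0]
80 [0.049, -0.005, 0.015] [0.009, 0.083, 0.0]
side bay 0 notblue [(386, np.float64(-0.059), np.float64(-0.008))]
side bay 0 white []
side bay -1 notblue []
side bay -1 white []
top bay 0 notblue [(45, np.float64(-0.008), np.float64(-0.043))]
top bay 0 white []
top bay -1 notblue [(39, np.float64(0.064), np.float64(-0.17)), (14, np.float64(0.072)
[... 236 characters left out ...]
gggggg.
..ggggggWWWWWgggggg.
..ggggggWWWWWgggggg.
..gggWggWWWWWgggggg.
ogggggggWWWWWggggggg
oggggWgWWggWWWgggggg
oggggWgWggWWgWgggggg
oggggWgWgggWgWgggggo
oggggWgWggWWgWgggggg
oggggWgWWWWWgWgggggg
oWgggWWgWgWWgWWggggW
oggggWgWgWWWgWWggggg
oggggWgWWgWWWWWggggg
oggggggggggggggggggg
oggggggggggggggggggg
gggggggggggggggggggg
gggggggggggggggggggg
gggggggggggggggggggg
gggggggggggggggggggg
gggggggggggggggggggg
gggggggggggggggggggg
gggggggggggggggggggW
gggggWoooWWWooWWgggW
gggggWgoWWWWooWWgggW
gggggWWWWWWWWWWWgggW
gggggWgoWWWWooWWgggW
gggggWoooWWWoogWgggW
ggggWWWgWWWWWgWWgggW
ggggWWWWWWWWWWWWgggW
gggggWWWWWWWWWWWgggW
gggggWWWWWWWWWWWgggg
gggggggggggggggggggg
gggggggggggggggggggg
gggggggggggggggggggg
```

Still both inside. I'll continue in small steps.

Call:
jog_arm([
  [1,[0.002,0,0.001],[0,0.003,0]],
  [1,[0.003,0,0.001],[0.001,0.006,0]],
  [1,[0.005,0,0.002],[0.001,0.009,0]],
  [1,[0.007,0,0.003],[0.001,0.012,0]],
  [1,[0.008,-0.001,0.004],[0.0015,0.014,0]],
  [1,[0.01,-0.001,0.004],[0.002,0.017,0]],
  [1,[0.01,-0.001,0.004],[0.002,0.017,0]],
  [1,[0.01,-0.001,0.004],[0.002,0.017,0]],
])

```text
t: 20.82
tool_pos: [0.4571, -0.0376, 0.1388]
tool_rot: [-3.02, 0.16, 0.747]
contact_force: [-0.6, -0.5, -3.2]
opening: 0.0539
grip_force: 60.0
```

```bash
python3 l.py | grep -v "bay 1 "|grep -v '^6.\|^80'
```

```text
t 20.82 yaw,tilt,roll [-6. 68.  0.] mouth [ 0.4858 -0.0407  0.0659] org [ 0.3957 -0.0311  0.1167] F [-0.63 -0.48 -3.22] q [-0.21  0.08  1.8  -0.05  1.74  1.47]
70 [0.006, -0.0, 0.003] [0.001, 0.011, 0.0]
72 [0.013, -0.001, 0.005] [0.002, 0.022, 0.0]
74 [0.019, -0.002, 0.007] [0.003, 0.033, 0.0]
76 [0.026, -0.002, 0.008] [0.005, 0.044, 0.0]
78 [0.032, -0.003, 0.01] [0.006, 0.055, 0.0]
side bay 0 notblue [(373, np.float64(-0.058), np.float64(-0.011))]
side bay 0 white []
side bay -1 notblue []
side bay -1 white []
top bay 0 notblue [(49, np.float64(0.013), np.float64(-0.042)), (37, np.float64(-0.073), np.float64(-0.03))]
top bay 0 white []
top bay -1 notblue [(39, np.float64(0.057), np.float64(-0.165)), (103, np.float64(-0.0), np.float64(-0.091)), (18, np.float64(-0.02), np.float64(-0.126)), (13, np.float64(-0.07), np.float64(-0.154)), (45, np.float64(-0.078), np.float64(-0.097)), (13, np.float64(-0.065), np.float64(-0.141))]
top bay -1 white [(17, np.float64(-0.005), np.float64(-0.077))]
..ggWWgWWWWWggggggg.
..ggWWWWWWWWWgggggg.
..ggWWWWWWWWggggggg.
oggggWgWgggWgggggggg
oggggWWggggWgWgggggg
oggggWWWggWWgggggggg
oggggWggWWWWgWgggggg
oogggWWgWgWWgWWggggo
oggggWWWWWWWgWWggggg
oggggWgWWgWWWWgggggg
oWgggWWWgWWWgWWggggW
gggggWWWWgWWWWWggggg
gggggWgWWWWWgWgggggg
oggggggggggggggggggg
oggggggggggggggggggg
gggggggggggggggggggg
gggggggggggggggggggg
gggggggggggggggggggg
gggggggggggggggggggg
gggggggggggggggggggg
gggggggggggggggggggg
gggggggggggggggggggg
gggggWoooWWWooWWgggW
gggggWgoWWWWooWWgggW
gggggWWWWWWWWWWWgggW
gggggWooWWWWooWWgggW
gggggWoooWWWoogWgggW
ggggWWWgWWWWWgWWgggW
ggggWWWWWWWWWWWWgggW
gggggWWWWWWWWWWWgggg
gggggWWWWWWWWWWWgggg
gggggggggggggggggggg
gggggggggggggggggggg
gggggggggggggggggggg
```

Call:
jog_arm([
  [1,[0.002,0,0.001],[0,0.003,0]],
  [1,[0.003,0,0.002],[0.001,0.006,0]],
  [1,[0.005,0,0.002],[0.001,0.009,0]],
  [1,[0.006,0,0.003],[0.001,0.011,0]],
  [1,[0.008,-0.001,0.003],[0.0015,0.014,0]],
  [1,[0.01,-0.001,0.004],[0.0015,0.017,0]],
  [1,[0.01,-0.001,0.004],[0.0015,0.017,0]],
  [1,[0.01,-0.001,0.004],[0.0015,0.017,0]],
  [1,[0.01,-0.001,0.004],[0.0015,0.017,0]],
])

```text
t: 21.72
tool_pos: [0.461, -0.038, 0.1405]
tool_rot: [-2.998, 0.159, 0.827]
contact_force: [-0.2, -0.4, -3.0]
opening: 0.054
grip_force: 60.0
```

```bash
python3 l.py | grep -v "bay 1 "|grep -v '^6.'
```

```text
t 21.72 yaw,tilt,roll [-6.2 71.  -0.2] mouth [ 0.4858 -0.0407  0.0662] org [ 0.3985 -0.0314  0.1217] F [-0.18 -0.44 -3.02] q [-0.21  0.12  1.77 -0.05  1.79  1.47]
70 [-0.004, 0.001, -0.002] [-0.0, -0.006, 0.0]
72 [0.003, 0.0, 0.001] [0.001, 0.005, 0.0]
74 [0.009, -0.001, 0.003] [0.002, 0.016, 0.0]
76 [0.016, -0.001, 0.004] [0.003, 0.027, 0.0]
78 [0.023, -0.002, 0.006] [0.004, 0.038, 0.0]
80 [0.029, -0.003, 0.007] [0.006, 0.049, 0.0]
side bay 0 notblue [(30, np.float64(-0.087), np.float64(0.041)), (350, np.float64(-0.057), np.float64(-0.012))]
side bay 0 white []
side bay -1 notblue []
side bay -1 white []
top bay 0 notblue [(53, np.float64(0.03), np.float64(-0.042)), (14, np.float64(-0.026), np.float64(0.016)), (41, np.float64(-0.046), np.float64(-0.03))]
top bay 0 white []
top bay -1 notblue [(112, np.float64(0.017), np.float64(-0.092)), (29, np.float64(-0.02), np.float64(-0.155)), (17, np.float64(-0.058), np.float64(-0.119))]
top bay -1 white [(14, np.float64(0.013), np.float64(-0.078))]
..gggWWgggggggggggg.
..gggggggggWggggggg.
gggggWgggggggWgggggW
oggggWgggggggggggggg
oggggWgWggWWgWWggggg
oggggWgWWgWWWWWggggg
oogggWWWWgWWgWgggggo
gogggWgWggWWgWWggggo
gggggWgWWgWWWWWggggg
gggggWWWWgWWWWgggggg
gWgggWgWWWWWgWWggggW
gWgggWWWWWWWgWWggggg
gggggWgWWWWWWWWggggg
gggggggggggggggggggg
oggggggggggggggggggg
gggggggggggggggggggg
gggggggggggggggggggg
gggggggggggggggggggg
gggggggggggggggggggg
gggggggggggggggggggg
gggggggggggggggggggW
ggggggWWWWgWWWWggggW
gggggWoooWWWooWWgggW
gggggWWoWWWWooWWgggW
gggggWWWWWWWWWWWgggW
gggggWooWWWWooWWgggW
gggggWoooWWWoogWgggW
ggggWWWWWWWWWWWWgggW
ggggWWWWWWWWWWWWgggW
gggggWWWWWWWWWWWgggg
gggggWWWWWWWWWWWgggg
gggggggggggggggggggg
gggggggggggggggggggg
gggggggggggggggggggg
```

Call:
jog_arm([
  [1,[0.002,0,0.001],[0,0.003,0]],
  [1,[0.003,0,0.001],[0.001,0.006,0]],
  [1,[0.005,0,0.002],[0.001,0.009,0]],
  [1,[0.007,0,0.002],[0.001,0.011,0]],
  [1,[0.008,-0.001,0.003],[0.0015,0.014,0]],
  [1,[0.009,-0.001,0.003],[0.002,0.016,0]],
  [1,[0.009,-0.001,0.003],[0.002,0.016,0]],
  [1,[0.009,-0.001,0.003],[0.002,0.016,0]],
  [1,[0.009,-0.001,0.003],[0.002,0.016,0]],
])

```text
t: 22.62
tool_pos: [0.4646, -0.0384, 0.1417]
tool_rot: [-2.972, 0.158, 0.901]
contact_force: [-0.4, 0.3, -3.0]
opening: 0.0541
grip_force: 60.0
```

```bash
python3 l.py | grep -v "bay 1 "|grep -v '^6.'
```

```text
t 22.62 yaw,tilt,roll [-6.  73.9  0. ] mouth [ 0.4856 -0.0406  0.0662] org [ 0.4012 -0.0317  0.1261] F [-0.37  0.27 -3.01] q [-0.21  0.16  1.73 -0.06  1.83  1.47]
70 [-0.013, 0.002, -0.005] [-0.002, -0.022, 0.0]
72 [-0.006, 0.001, -0.002] [-0.001, -0.011, 0.0]
74 [0.0, 0.0, -0.0] [0.0, 0.0, 0.0]
76 [0.007, -0.0, 0.001] [0.001, 0.011, 0.0]
78 [0.014, -0.001, 0.003] [0.002, 0.022, 0.0]
80 [0.02, -0.002, 0.004] [0.004, 0.033, 0.0]
side bay 0 notblue [(49, np.float64(-0.084), np.float64(0.04)), (333, np.float64(-0.057), np.float64(-0.014))]
side bay 0 white []
side bay -1 notblue []
side bay -1 white []
top bay 0 notblue [(59, np.float64(0.045), np.float64(-0.043)), (40, np.float64(-0.023), np.float64(-0.03))]
top bay 0 white []
top bay -1 notblue [(120, np.float64(0.033), np.float64(-0.091)), (13, np.float64(-0.017), np.float64(-0.153)), (27, np.float64(-0.031), np.float64(-0.113)), (17, np.float64(-0.07), np.float64(-0.139))]
top bay -1 white [(16, np.float64(0.03), np.float64(-0.076))]
..gggWggggggggggggg.
..gggWggggggggggggg.
gggggWgggggggWgggggg
gggggWgggggWgggggggg
gggggWggggWWgggggggg
oogggWgWWgWWgWWggggo
gggggWgWWWgWgWWggggg
gggggWWWWgWWWWWggggg
gggggWWWWgWWgWWggggg
gggggWWWWWWWgWWggggW
gWgggWWWWWWWWWWggggW
gWgggWWWggWWWWWggggg
gggggWWWWgWWWWWggggg
oggggggggggggggggggg
oggggggggggggggggggg
gggggggggggggggggggg
gggggggggggggggggggg
gggggggggggggggggggg
gggggggggggggggggggg
gggggggggggggggggggg
gggggWoogWWWooWWgggg
gggggWoogWWWooWWgggW
gggggWWWWWWWWWWWgggW
ggggWWgoWWWWWoWWgggW
ggggWWoooWWWoooWgggW
ggggWWgoWWWWgoWWgggW
ggggWWWWWWWWWWWWgggW
ggggWWWWWWWWWWWWgggW
ggggWWWWWWWWWWWWgggg
gggggggggggggggggggg
gggggggggggggggggggg
gggggggggggggggggggg
gggggggggggggggggggg
gggggggggggggggggggg
```

Call:
jog_arm([
  [1,[0.002,0,0],[0,0.003,0]],
  [1,[0.004,0,0.001],[0.001,0.006,0]],
  [1,[0.005,0,0.001],[0.001,0.009,0]],
  [1,[0.007,0,0.001],[0.001,0.011,0]],
  [1,[0.007,0,0.001],[0.001,0.011,0]],
  [1,[0.007,0,0.001],[0.001,0.011,0]],
  [1,[0.007,0,0.001],[0.001,0.011,0]],
])

```text
t: 23.35
tool_pos: [0.4674, -0.0384, 0.1421]
tool_rot: [-2.955, 0.157, 0.952]
contact_force: [-0.3, 0.2, -0.9]
opening: 0.0538
grip_force: 60.3
```

```bash
python3 l.py | grep -v "bay 1 "|grep -v '^6.'
```

```text
t 23.35 yaw,tilt,roll [-6.1 75.9 -0.1] mouth [ 0.4858 -0.0404  0.0659] org [ 0.4036 -0.0317  0.1287] F [-0.33  0.19 -0.87] q [-0.21  0.19  1.71 -0.06  1.86  1.47]
70 [-0.02, 0.002, -0.006] [-0.003, -0.033, 0.0]
72 [-0.013, 0.001, -0.003] [-0.002, -0.022, 0.0]
74 [-0.007, 0.0, -0.002] [-0.001, -0.011, 0.0]
76 [-0.0, -0.0, 0.0] [0.0, 0.0, 0.0]
78 [0.006, -0.001, 0.002] [0.001, 0.011, 0.0]
80 [0.013, -0.002, 0.003] [0.003, 0.022, 0.0]
side bay 0 notblue [(63, np.float64(-0.081), np.float64(0.038)), (15, np.float64(-0.022), np.float64(0.052)), (329, np.float64(-0.057), np.float64(-0.014)), (135, np.float64(0.031), np.float64(0.009))]
side bay 0 white [(13, np.float64(0.028), np.float64(0.013))]
side bay -1 notblue [(128, np.float64(0.05), np.float64(-0.137))]
side bay -1 white [(105, np.float64(0.05), np.float64(-0.136))]
top bay 0 notblue [(57, np.float64(0.057), np.float64(-0.042)), (45, np.float64(0.029), np.float64(0.015)), (39, np.float64(-0.005), np.float64(-0.029))]
top bay 0 white []
top bay -1 notblue [(101, np.float64(0.047), np.float64(-0.093)), (35, np.float64(0.049), np.float64(-0.128)), (14, np.float64(0.001), np.float64(-0.141)), (30, np.float64(-0.012), np.float64(-0.106))]
top bay -1 white []
..ggggggggggggggggg.
gggggggggggggggggggg
gggggWgggggWgWgggggg
gggggWgWgggWgggggggg
gogggWgWWgWWgWWggggg
gggggWWWWgWWgWWggggg
gggggWWWWWgWWWgggggg
gggggWgWWWWWgWWggggg
gggggWWWWWWWWWWggggg
gggggWWWWWWWgWWggggg
gWgggWWWWgWWWWWggggW
gWgggWWWWWWWWWWggggg
oggggWWWWWWWgWWggggg
oggggggggggggggggggg
oggggggggggggggggggg
gggggggggggggggggggg
gggggggggggggggggggg
gggggggggggggggggggg
gggggggggggggggggggg
gggggggggggggggggggg
gggggggggggggggggggg
gggggggggggggggggggg
gggggggggggggggggggW
gggggggggggggggggggg
gggggggggggggggggggW
gggggggggggggggggggW
gggggggggggggggggggW
gggggggggggggggggggW
gggggggggggggggggggg
gggggggggggggggggggg
gggggggggggggggggggg
gggggggggggggggggggg
gggggggggggggggggggg
gggggggggggggggggggg
```

Both fell apart across the divider: one in bay 0 at (0.03, 0.01), one in bay −1 at (0.05, −0.137), and the wrist view shows the shaker empty. Now the return to the pad.

Run:
```python
from h import *
plan(bay(-.5,-.045,.17),-6,[76,60,40,20,0]);plan([.5733,.4029,.15],32,[0])
```

```text
76 [0.0, -0.0, 0.26] [0.0, 0.0, 0.0]
60 [-0.05, 0.005, 0.24] [-0.009, -0.088, 0.0]
40 [-0.103, 0.01, 0.197] [-0.021, -0.198, 0.0]
20 [-0.137, 0.014, 0.138] [-0.032, -0.309, 0.0]
0 [-0.149, 0.015, 0.071] [-0.044, -0.419, 0.0]
0 [0.099, 0.999, 0.021] [0.096, -0.418, 0.179]
```

Call:
jog_arm([
  [1,[0,0,0.04],[0,0,0]],
  [1,[0,0,0.09],[0,0,0]],
  [1,[-0.01,0,0.15],[-0.003,-0.02,0]],
  [1,[-0.03,0.003,0.2],[-0.005,-0.05,0]],
  [1,[-0.05,0.005,0.24],[-0.009,-0.088,0]],
  [1,[-0.065,0.006,0.235],[-0.012,-0.12,0]],
  [1,[-0.083,0.008,0.22],[-0.016,-0.155,0]],
  [1,[-0.103,0.01,0.2],[-0.021,-0.19,0]],
  [1,[-0.115,0.012,0.195],[-0.025,-0.225,0]],
  [1,[-0.125,0.013,0.185],[-0.028,-0.26,0]],
  [1,[-0.135,0.014,0.175],[-0.03,-0.29,0]],
  [1,[-0.137,0.014,0.17],[-0.032,-0.309,0]],
])

```text
t: 24.5
tool_pos: [0.4108, -0.0324, 0.2087]
tool_rot: [3.073, -0.161, 0.55]
contact_force: [-1.4, -0.1, -2.7]
opening: 0.0538
grip_force: 60.3
```

Run:
```python
from h import *
cur();look();plan([.5733,.4029,.16],32,[0])
```

```text
t 24.5 yaw,tilt,roll [-6.  19.9  0.1] mouth [ 0.4839 -0.04    0.1815] org [ 0.3861 -0.0297  0.148 ] F [-1.36 -0.09 -2.72] q [-0.31 -0.81  2.32  0.08  1.28  1.36]
side bay 1 notblue [(173, np.float64(-0.08), np.float64(0.106)), (304, np.float64(0.063), np.float64(0.12))]
side bay 1 white [(252, np.float64(0.062), np.float64(0.121)), (56, np.float64(-0.079), np.float64(0.098))]
side bay 0 notblue [(122, np.float64(0.031), np.float64(0.011))]
side bay 0 white [(93, np.float64(0.031), np.float64(0.011))]
side bay -1 notblue [(129, np.float64(0.05), np.float64(-0.137))]
side bay -1 white [(100, np.float64(0.05), np.float64(-0.136))]
top bay 1 notblue [(97, np.float64(0.074), np.float64(0.141)), (173, np.float64(0.061), np.float64(0.106))]
top bay 1 white [(83, np.float64(0.074), np.float64(0.141)), (144, np.float64(0.06), np.float64(0.106))]
top bay 0 notblue [(88, np.float64(0.033), np.float64(0.008)), (115, np.float64(-0.066), np.float64(-0.046))]
top bay 0 white [(75, np.float64(0.033), np.float64(0.007)), (96, np.float64(-0.067), np.float64(-0.048))]
top bay -1 notblue [(96, np.float64(0.052), np.float64(-0.14)), (234, np.float64(-0.067), np.float64(-0.083))]
top bay -1 white [(82, np.float64(0.052), np.float64(-0.141)), (155, np.float64(-0.067), np.float64(-0.076)), (38, np.float64(-0.069), np.float64(-0.099))]
0 [0.241, 0.985, -0.119] [0.025, -0.111, 0.209]
```

Call:
jog_arm([
  [1,[0.01,0.04,0],[0.003,-0.02,0.01]],
  [1,[0.03,0.12,0],[0.006,-0.04,0.03]],
  [1,[0.055,0.22,0],[0.01,-0.06,0.05]],
  [1,[0.08,0.32,-0.02],[0.014,-0.08,0.07]],
  [1,[0.1,0.42,-0.04],[0.018,-0.1,0.09]],
  [1,[0.125,0.52,-0.05],[0.02,-0.11,0.11]],
  [1,[0.15,0.62,-0.06],[0.022,-0.111,0.13]],
  [1,[0.175,0.72,-0.07],[0.024,-0.111,0.15]],
  [1,[0.2,0.82,-0.08],[0.025,-0.111,0.17]],
  [1,[0.22,0.9,-0.1],[0.025,-0.111,0.19]],
  [1,[0.235,0.96,-0.11],[0.025,-0.111,0.205]],
  [1,[0.241,0.985,-0.119],[0.025,-0.111,0.209]],
])

```text
t: 25.6
tool_pos: [0.5094, 0.3642, 0.161]
tool_rot: [-2.675, -0.774, -0.974]
contact_force: [-0.7, 0.2, -3.0]
opening: 0.054
grip_force: 60.4
```

Run:
```python
from h import *
cur();plan([.5733,.4029,.076],32,[0]);plan([.5733,.4029,.069],32,[0])
```

```text
t 25.6 yaw,tilt,roll [32.3  0.2 -0. ] mouth [0.5756 0.4061 0.1602] org [0.507  0.3627 0.0954] F [-0.67  0.2  -2.95] q [ 0.48 -0.27  2.14  0.11  0.57  1.42]
0 [-0.006, -0.007, -0.211] [0.001, -0.001, -0.002]
0 [-0.006, -0.007, -0.229] [0.001, -0.001, -0.002]
```

Call:
jog_arm([
  [1,[-0.003,-0.004,-0.04],[0,0,0]],
  [1,[-0.006,-0.008,-0.08],[0,0,0]],
  [1,[-0.006,-0.008,-0.12],[0,0,0]],
  [1,[-0.006,-0.008,-0.16],[0,0,0]],
  [1,[-0.006,-0.008,-0.19],[0,0,0]],
  [1,[-0.006,-0.008,-0.205],[0,0,0]],
  [1,[-0.006,-0.008,-0.211],[0,0,0]],
  [1,[-0.006,-0.008,-0.211],[0,0,0]],
  [1,[-0.006,-0.008,-0.211],[0,0,0]],
])

```text
t: 26.35
tool_pos: [0.5073, 0.3584, 0.0789]
tool_rot: [-2.674, -0.768, -0.982]
contact_force: [0.6, -0.8, -3.3]
opening: 0.054
grip_force: 60.3
```

Call:
jog_arm([
  [1,[0,0,-0.004],[0,0,0]],
  [1,[0,0,-0.008],[0,0,0]],
  [1,[0,0,-0.011],[0,0,0]],
  [1,[0,0,-0.011],[0,0,0]],
])

```text
t: 26.68
tool_pos: [0.5065, 0.358, 0.0738]
tool_rot: [-2.675, -0.768, -0.981]
contact_force: [1.2, 0.3, -2.9]
opening: 0.0541
grip_force: 60.3
```

Call:
jog_arm([
  [1,[0,0,-0.004],[0,0,0]],
  [1,[0,0,-0.008],[0,0,0]],
  [1,[0,0,-0.01],[0,0,0]],
  [1,[0,0,-0.01],[0,0,0]],
])

```text
t: 27.02
tool_pos: [0.5067, 0.358, 0.0697]
tool_rot: [-2.675, -0.768, -0.982]
contact_force: [0.5, 0.7, -2.2]
opening: 0.0538
grip_force: 60.4
```

Call:
jog_arm([
  [1,[0,0,-0.003],[0,0,0]],
  [1,[0,0,-0.005],[0,0,0]],
  [1,[0,0,-0.005],[0,0,0]],
])

```text
t: 27.27
tool_pos: [0.5079, 0.3586, 0.0696]
tool_rot: [-2.672, -0.768, -0.986]
contact_force: [-1.2, -0.4, 4.1]
opening: 0.0537
grip_force: 61.2
```

Run:
```python
from h import *
cur()
```

```text
t 27.27 yaw,tilt,roll [32.  -0.3 -0.1] mouth [0.5743 0.4002 0.0695] org [0.506  0.3574 0.0041] F [-1.21 -0.38  4.14] q [ 0.47 -0.12  2.2   0.17  0.36  1.35]
```

Call:
jog_arm([
  [-1,[0,0,0],[0,0,0]],
  [-1,[0,0,0],[0,0,0]],
  [-1,[0,0,0],[0,0,0]],
  [-1,[0,0,0],[0,0,0]],
  [-1,[0,0,0],[0,0,0]],
  [-1,[-0.027,-0.017,0.038],[0,0,0]],
  [-1,[-0.068,-0.043,0.096],[0,0,0]],
  [-1,[-0.109,-0.068,0.153],[0,0,0]],
  [-1,[-0.15,-0.094,0.211],[0,0,0]],
  [-1,[-0.19,-0.12,0.28],[0,0,0]],
  [-1,[-0.2,-0.13,0.36],[0,0,0]],
  [-1,[-0.2,-0.13,0.36],[0,0,0]],
])

```text
t: 28.27
tool_pos: [0.4287, 0.3069, 0.2213]
tool_rot: [-2.665, -0.766, -1.001]
contact_force: [0.6, 0.3, 2.1]
opening: 0.0854
grip_force: 0.0
```

Run:
```python
from h import *
o=ctrl.get_obs();print(o['t'],o['tool_pos'],o['contact_force'],o['opening'])
a=ctrl.get_image('side')[:,:,::-1][70:270,130:330];look();b=ctrl.get_image('top')[:,:,::-1][130:290,80:340]
cv2.imwrite('pics/fin.png',np.hstack([cv2.resize(a,(350,350)),cv2.resize(b,(450,277),) if 0 else cv2.resize(b,(450,350))]))
```

```text
28.2667 [0.42874946 0.30686557 0.22132515] [0.56479435 0.3005092  2.06428848] 0.08543417099009126
side bay 1 notblue [(302, np.float64(0.063), np.float64(0.12))]
side bay 1 white [(211, np.float64(0.063), np.float64(0.124))]
side bay 0 notblue [(120, np.float64(0.031), np.float64(0.011))]
side bay 0 white [(77, np.float64(0.03), np.float64(0.014))]
side bay -1 notblue [(127, np.float64(0.05), np.float64(-0.137))]
side bay -1 white [(91, np.float64(0.049), np.float64(-0.135))]
top bay 1 notblue [(98, np.float64(0.074), np.float64(0.141)), (173, np.float64(0.061), np.float64(0.106))]
top bay 1 white [(84, np.float64(0.074), np.float64(0.141)), (143, np.float64(0.06), np.float64(0.106))]
top bay 0 notblue [(88, np.float64(0.033), np.float64(0.008))]
top bay 0 white [(74, np.float64(0.033), np.float64(0.007))]
top bay -1 notblue [(97, np.float64(0.052), np.float64(-0.14))]
top bay -1 white [(82, np.float64(0.052), np.float64(-0.141))]
```

View pics/fin.png

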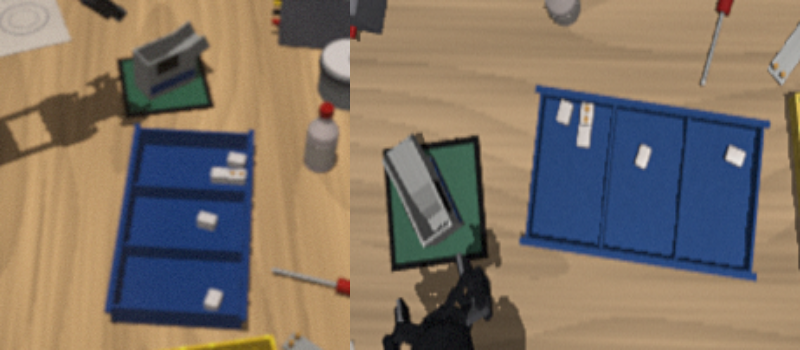

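The picture shows three blocks in bay +1 (565,110)–(585,135), one in the middle bay (643,156) and one in bay −1 (736,156). The empty shaker stands upright, released, on the pad at (165,65) in the side view.

```bash
python3 -c "
from station import ctrl
print(ctrl.finish_job())"
```

```text
the job is handed in; nothing more can be done
None
```

I handed the job in at about 28 s: the five blocks lie 3, 1 and 1 in the tray's bays and the empty shaker stands upright, released, on the green pad; the hand-in returned no verdict.

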